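# Put the engraved die plates away and stack their cassettes

### The arm

A 6-joint arm with a two-finger parallel gripper is mounted at the origin on a cart in front of the work surface, level with it; the furniture and walls round the work are solid. World frame = base frame: x ahead of the robot, y to its left, z up, the work surface at z = 0. Lengths are in m, angles in rad, forces in N, time in s.
With the tool pointing down it reaches from about 0.275 to 0.75 m from the base axis. Payload 10.2 kg.
Tool frame: the origin (TCP) lies on the mounting face of the last link; the fingertips stand 173 mm ahead of it and the grasp point (between the pads) lies 155 mm ahead of it; z points along the fingers, y is the line along which they close (so a half turn about z gives the same grasp; the last joint's range is limited). The gripper opens to 85 mm and grips with 20 to 120 N. Pads are 22 mm wide; open, the fingers measure 114 mm over their backs; the gripper's body (76 mm by 85 mm) begins 54 mm behind the grasp point. The pads swing forward as they close: fully open they stand 13 mm farther back than shut.
Start: joints at [-1.34, 0.313, 1.498, -0, 1.331, -0.223], TCP at [0.23, -0.472, 0.405] pointing down, gripper open.
Joint ranges: [-2.94, 2.94], [-0.97, 2.17], [0.19, 2.56], [-1.23, 4.37], [0.02, 3.11], [-2.88, 2.88]. Speed limits (rad/s): [2.39, 2.39, 3.01, 3.14, 3.14, 3.14].

### API

Orientations are given as a 3x3 rotation matrix whose columns are the frame's x, y, z axes.
In Python, from bench import bot gives the robot as it stands. The module is installed in compiled form; this text tells all that it offers.
- The arm moves only by the tool arm_command, never from a script. Its argument "plan" is a list of rows, each an object of numbers: "tx", "ty", "tz": the shift along the tool's x, y, z in mm; "yaw": the turn about the tool's z in degrees. In form: [{"tx": .., "ty": .., "tz": .., "yaw": ..}, ...]. A call has 1 to 12 rows; each row shifts and turns the commanded pose from where the row before left it, along the tool's axes as they then stand; what a row does not reach is not made up. A row lasts 1/12 s, in which the tool goes at most 41.7 mm and 7.16 degrees, less where a joint would pass 70% of its speed; a pose out of reach is approached as far as the arm can. A call is refused whole if a number of a shift passes 41.7 or a number of a turn 7.16, either way. A call with a gripper value outside its range is refused whole. "jaw" is the finger opening in mm, from 0 to 85.4, set as the call begins (left out, the last holds). The fingers move at their own pace and stop on an object; the grip force is fixed at half the most. Time passes only in rows, so rows that do not move let the fingers close. It gives the time, the measured TCP pose, the force, the opening and the grip force at its end, in the units of the state.
- bot.observe(): the state, without advancing time (a new reading comes with each control period).
- bot.camera(name): name is "scene" or "side" or "wrist"; returns a dict with "color" (400x640x3 uint8, red, green, blue), "fx", "fy", "cx", "cy" (pixels), "dist_coeffs" ([k1, k2, p1, p2, k3] as OpenCV has them; the pictures are not rectified), "extrinsics" (4x4, takes a point from camera to world coordinates). Camera axes: x right, y down, z forward; pixel columns grow to the right and rows downward; lengths in m; the calibration is good to about 2 mm. A picture is of the moment at which its call begins. There is no depth.
- bot.close_job(): hands the job in; it is judged then, once.
Trained networks look in the newest picture that a camera, given by its name, has taken for a name from the list of things; names that differ only in an ending like _2 or _b are one class to them, and where a whole thing is asked for, a point or a joint stands for the part that bears it (a point fixed in the world has none). Each returns a list of dicts, best first, with "p" (0 to 1); they miss things now and then, are a little off and sometimes report something else, mostly with a low value. They report only what shows in the picture. A call takes as long as a camera call.
- bot.silhouettes(target, camera): "mask" (400x640 bool, what is visible of it) and "rect" ([left, top, right, bottom] in pixels, round what is visible of it).
The state is a dict: "time_s": time; "qpos": joint angles; "joint_vel": joint speeds; "joint_torque": joint torques, N m; "eef_pos": TCP position; "ee_rot": TCP orientation; "ft_force": force on the tool from outside, world axes, zero at the start; "wrist_torque": the same for the moment, N m; "finger_gap": opening from 0.0 (shut) to 1.0 (fully open); "finger_force": force on a finger pad.
Only numpy, scipy, OpenCV 4.12 (cv2) and the standard library are available. Lean on these libraries where they do the work, as an engineer would, in place of code of your own. Each camera call takes 0.05 s, during which the arm holds its last target. There are 200 camera calls.

### The job

Put the brass die plates away: lay each one flat in an open cassette of its own, make sure that it sits fully down, and swing the lid shut without forcing it; an unused cassette is shut empty. Then stack all three shut cassettes on the ribbed wooden foot so that each locks down fully over the ribs below it, and swing the hold-down bar level over the finished stack. Never lift a cassette while its lid is open, and leave the other tools where they are.

Things in the scene. Friction and masses are not known exactly. Their poses are not given: they have to be found in the camera images.
- cassette_a: One of three alike flat cassettes, grey plastic base, stiffly hinged aluminium lid, 0.45 kg. 100 mm (its x) by 60 mm (its y), 27 mm high shut, plus 6 mm ribs on the lid. Origin: centre of the underside, z up; hinge edge at x +50 mm, free edge of the lid with a small tab at x -50 mm. Shut, it is taken across the 60 mm at mid length: fingers bear on the base (lowest 11 mm) and the lid edge (top 5 mm).
- cassette_a_lid (a joint): Lid angle: 0 shut flat, 1.57 upright, 1.9 rad fully open, leaning back past the hinge. It stays where it is left and must be pushed all the way down (about 0.05 N m, half a newton at the free edge). It cannot shut on a plate that is not fully down
- cassette_a_hinge (a point): Middle of the hinge line, 22 mm above the underside at x +50 mm; the lid reaches 100 mm from it, is 60 mm wide, 5 mm thick, with the ribs 22 and 78 mm from the hinge on its outer face
- cassette_b: Cassette, as cassette_a. Inside each is one pocket 82 x 50 mm (x, y) for one plate: floor 11 mm and wall tops 22 mm above the underside. Both long walls are cut away down to the floor over the middle 36 mm, so that fingers holding a plate by its long edges can go down with it.
- cassette_b_lid (a joint): Lid angle, as cassette_a_lid
- cassette_b_hinge (a point): Hinge line, as cassette_a_hinge
- cassette_c: Cassette, as cassette_a. Across each lid lie two round-topped ribs at x +28 and -28 mm, 12 mm wide, 34 mm long (y), 6 mm high. The underside has two recesses 16 x 38 mm, 8 mm deep, at the same x: they drop over the ribs of the cassette or foot below, either way round, with 2 mm play all round. Stacked cassettes are 27 mm apart.
- cassette_c_lid (a joint): Lid angle, as cassette_a_lid
- cassette_c_hinge (a point): Hinge line, as cassette_a_hinge
- plate_1: engraved brass die plate, 78 mm (its x) by 46 mm (its y), 8 mm thick, 0.24 kg, lying engraved side up; origin: centre of its underside, z up. Fully down in a cassette its underside is 11 mm above the cassette's underside and its top 3 mm below the wall tops. It may be absent
- plate_2: another die plate, same size, other pattern; it may be absent
- plate_3: another die plate, same size, other pattern; it may be absent
- stack_foot: Wooden foot board screwed to the bench, 12 mm high, 76 mm wide (its y), with two aluminium ribs on top like those of a lid, at x +28 and -28 mm; at x +70 to +84 mm stands a 26 mm wide steel post, 114 mm high, that carries the hold-down bar. Origin: underside of the board, midway between the ribs; z up. Undersides of the stacked cassettes come 12, 39 and 66 mm above it
- hold_down (a joint): Angle of the hold-down bar: 1.8 fully open, 1.57 upright, 0 level over the stack. Its stiff hinge stays where it is left (about 0.09 N m, 1 N at the bar's end). Over three cassettes it comes level only if all are fully down: its rubber pad then stands 1.5 mm above the middle of the top lid
- hold_down_hinge (a point): Hinge of the bar, at x +77 mm, z 106 mm of the foot; the bar swings in the foot's x-z plane, up from the ribs; it is 98 mm long, 18 mm wide, 8 mm thick with the hinge line at mid thickness, ends in a 13 mm round grip 92 mm from the hinge; the pad, 77 mm from the hinge, reaches 12 mm below the hinge line
- cross_tweezers: steel cross-lock tweezers, 146 mm, stand by
- graver: graver with a wooden handle, 94 mm, stands by
- wax_tin: round wooden tin, 63 mm across, stands by
- copper_mallet: turned wooden mallet handle, 82 mm, stands by
- pencil: yellow pencil, 150 mm, stands by

How it is judged:
At the end, for the whole second after the job is handed in: Each plate lies in a cassette of its own, centred within 4 mm, fully down within 2 mm; all lids are shut (under 0.06 rad); the three cassettes stand upright at rest on the foot, centred within 5 mm, parallel within 0.1 rad, each within 3 mm of its level; the bar is level (under 0.04 rad) (((x of plate_1 in the frame of cassette_a between -0.004 and 0.004 m and y of plate_1 in the frame of cassette_a between -0.004 and 0.004 m and z of plate_1 in the frame of cassette_a between 0.009 and 0.013 m and angle between the z axis of plate_1 and the z axis of cassette_a, either way round below 0.06 rad) or (x of plate_1 in the frame of cassette_b between -0.004 and 0.004 m and y of plate_1 in the frame of cassette_b between -0.004 and 0.004 m and z of plate_1 in the frame of cassette_b between 0.009 and 0.013 m and angle between the z axis of plate_1 and the z axis of cassette_b, either way round below 0.06 rad) or (x of plate_1 in the frame of cassette_c between -0.004 and 0.004 m and y of plate_1 in the frame of cassette_c between -0.004 and 0.004 m and z of plate_1 in the frame of cassette_c between 0.009 and 0.013 m and angle between the z axis of plate_1 and the z axis of cassette_c, either way round below 0.06 rad)) and ((x of plate_2 in the frame of cassette_a between -0.004 and 0.004 m and y of plate_2 in the frame of cassette_a between -0.004 and 0.004 m and z of plate_2 in the frame of cassette_a between 0.009 and 0.013 m and angle between the z axis of plate_2 and the z axis of cassette_a, either way round below 0.06 rad) or (x of plate_2 in the frame of cassette_b between -0.004 and 0.004 m and y of plate_2 in the frame of cassette_b between -0.004 and 0.004 m and z of plate_2 in the frame of cassette_b between 0.009 and 0.013 m and angle between the z axis of plate_2 and the z axis of cassette_b, either way round below 0.06 rad) or (x of plate_2 in the frame of cassette_c between -0.004 and 0.004 m and y of plate_2 in the frame of cassette_c between -0.004 and 0.004 m and z of plate_2 in the frame of cassette_c between 0.009 and 0.013 m and angle between the z axis of plate_2 and the z axis of cassette_c, either way round below 0.06 rad)) and ((x of plate_3 in the frame of cassette_a between -0.004 and 0.004 m and y of plate_3 in the frame of cassette_a between -0.004 and 0.004 m and z of plate_3 in the frame of cassette_a between 0.009 and 0.013 m and angle between the z axis of plate_3 and the z axis of cassette_a, either way round below 0.06 rad) or (x of plate_3 in the frame of cassette_b between -0.004 and 0.004 m and y of plate_3 in the frame of cassette_b between -0.004 and 0.004 m and z of plate_3 in the frame of cassette_b between 0.009 and 0.013 m and angle between the z axis of plate_3 and the z axis of cassette_b, either way round below 0.06 rad) or (x of plate_3 in the frame of cassette_c between -0.004 and 0.004 m and y of plate_3 in the frame of cassette_c between -0.004 and 0.004 m and z of plate_3 in the frame of cassette_c between 0.009 and 0.013 m and angle between the z axis of plate_3 and the z axis of cassette_c, either way round below 0.06 rad)) and horizontal distance between each of cassette_a, cassette_b, cassette_c and stack_foot below 0.005 m and angle between the x axis of each of cassette_a, cassette_b, cassette_c and the x axis of stack_foot, either way round below 0.1 rad and angle between each of cassette_a, cassette_b, cassette_c's own z axis and vertical below 0.05 rad and (z of cassette_a in the frame of stack_foot between 0.009 and 0.015 m or z of cassette_a in the frame of stack_foot between 0.036 and 0.042 m or z of cassette_a in the frame of stack_foot between 0.063 and 0.069 m) and linear speed of each of cassette_a, cassette_b, cassette_c below 0.02 m/s and value of joint each of cassette_a_lid, cassette_b_lid, cassette_c_lid below 0.06 rad and (z of cassette_b in the frame of stack_foot between 0.009 and 0.015 m or z of cassette_b in the frame of stack_foot between 0.036 and 0.042 m or z of cassette_b in the frame of stack_foot between 0.063 and 0.069 m) and (z of cassette_c in the frame of stack_foot between 0.009 and 0.015 m or z of cassette_c in the frame of stack_foot between 0.036 and 0.042 m or z of cassette_c in the frame of stack_foot between 0.063 and 0.069 m) and value of joint hold_down below 0.04 rad); the robot touches nothing.
It fails at once if a lid is forced: more than 15 N between a lid and a plate (contact force between any of cassette_a_lid, cassette_b_lid, cassette_c_lid and plate_1 above 15 N or contact force between any of cassette_a_lid, cassette_b_lid, cassette_c_lid and plate_2 above 15 N or contact force between any of cassette_a_lid, cassette_b_lid, cassette_c_lid and plate_3 above 15 N).
It fails at once if a cassette is lifted with its lid open ((height (world z) of cassette_a above 0.04 m and value of joint cassette_a_lid above 0.35 rad) or (height (world z) of cassette_b above 0.04 m and value of joint cassette_b_lid above 0.35 rad) or (height (world z) of cassette_c above 0.04 m and value of joint cassette_c_lid above 0.35 rad)).
It fails at once if one of the loose things that stand by is moved more than 40 mm (distance of any of cross_tweezers, graver, wax_tin, copper_mallet, pencil from where it was at the start of the episode above 0.04 m).
Of plate_1, plate_2, plate_3 only 2 to 3 are there at a start; the rules pass over those that are not, and their reading is None.
At some moment in a run one of plate_1, plate_2, plate_3 may be knocked a few centimetres aside while the robot is not near it.
Once in a run the grip may slacken for a moment while it holds something.
It also fails if it takes over 210 s, if anything falls off the work surface, if the arm or the gripper's body presses on something with over 40 N, if the wrist force passes 120 N, or if a joint passes its speed limit or range.

## Working session

There is one attempt and no reset: what is moved stays moved. The work goes in short steps, Python scripts to look and compute and a tool call to move; the robot and the scene stay as the last step left them, time stands still between calls to the robot, and variables do not carry over. Pictures are saved under pics/ and viewed, at most 14 in all, crops included, and the job is handed in when it is done.

Besides the shell and the picture viewer there is one more tool, called after "Emit:" as a command line: name --argument value ..., lists and objects as JSON in quotes. arm_command: Moves the arm, as the interface text tells. Its arguments: {"type":"object","properties":{"plan":{"type":"array","items":{"type":"object","properties":{"tx":{"type":"number"},"ty":{"type":"number"},"tz":{"type":"number"},"yaw":{"type":"number"}}}},"jaw":{"type":"number"}},"required":["plan"]}

```bash
mkdir -p pics
python3 - <<'E'
from bench import bot
import cv2,numpy as np
print({k:np.round(v,3).tolist() for k,v in bot.observe().items()})
for n in ["scene","side"]:
    c=bot.camera(n); cv2.imwrite(f"pics/{n}0.png",c["color"][:,:,::-1])
    print(n,c["fx"],c["fy"],c["cx"],c["cy"],c["dist_coeffs"],np.round(c["extrinsics"],3).tolist())
    for t in ["cassette_a","plate_1","stack_foot","hold_down","cassette_a_lid"]:
        print(t,[(round(d["p"],2),d["rect"],int(d["mask"].sum())) for d in bot.silhouettes(t,n)])
E
```

```text
{'time_s': 0.0, 'qpos': [-1.34, 0.313, 1.498, -0.0, 1.331, -0.223], 'joint_vel': [0.0, 0.0, -0.001, -0.0, -0.001, -0.002], 'joint_torque': [-0.002, -41.227, -25.975, -0.0, 0.004, -0.0], 'eef_pos': [0.23, -0.472, 0.404], 'ee_rot': [[0.899, 0.438, -0.0], [0.438, -0.899, 0.001], [0.0, -0.001, -1.0]], 'ft_force': [-0.647, 0.01, -0.159], 'wrist_torque': [0.021, -0.004, 0.007], 'finger_force': 0.0, 'finger_gap': 1.003}
scene 462.25888807182656 462.25888807182656 319.25010694555294 202.5179487904603 [0.00018733 0.         0.         0.         0.        ] [[0.675, -0.482, 0.559, -0.089], [-0.738, -0.452, 0.501, -0.67], [0.01, -0.751, -0.661, 0.862], [0.0, 0.0, 0.0, 1.0]]
cassette_a []
plate_1 [(0.51, [271.8, 253.4, 297.3, 269.9], 258), (0.5, [250.3, 242.8, 274.7, 254.9], 192), (0.46, [237.8, 219.4, 254.4, 238.5], 198)]
stack_foot [(0.49, [318.7, 135.5, 329.2, 209.9], 83)]
hold_down []
cassette_a_lid []
side 362.4588769322077 362.4588769322077 314.0402276901075 199.69490587550953 [-0.03362011  0.          0.          0.          0.        ] [[0.949, -0.22, 0.224, 0.385], [-0.314, -0.628, 0.712, -0.704], [-0.016, -0.746, -0.665, 0.648], [0.0, 0.0, 0.0, 1.0]]
cassette_a [(0.87, [235.1, 217.9, 295.7, 286.8], 1726), (0.77, [272.5, 129.3, 323.5, 187.3], 952), (0.71, [299.0, 178.4, 361.3, 245.0], 1545), (0.65, [340.3, 182.1, 359.6, 223.2], 563)]
plate_1 [(0.68, [241.3, 226.0, 275.4, 251.2], 495), (0.55, [240.0, 188.2, 270.3, 206.3], 398)]
stack_foot [(0.7, [283.2, 132.4, 344.0, 217.0], 1528)]
hold_down [(0.8, [331.1, 130.5, 345.3, 163.3], 230)]
cassette_a_lid [(0.59, [340.3, 179.6, 363.1, 227.8], 614), (0.39, [222.6, 220.9, 242.9, 259.9], 205)]
```

View pics/scene0.png

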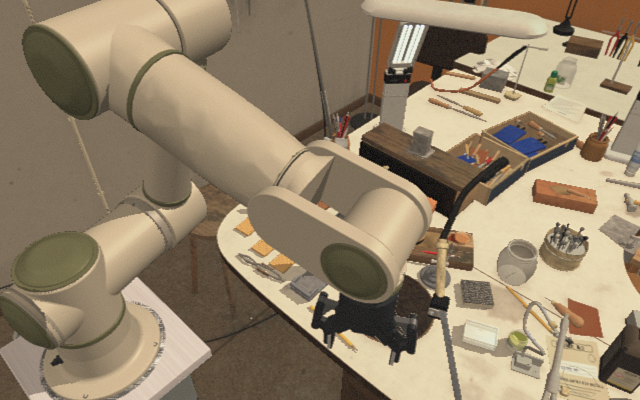

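View pics/side0.png

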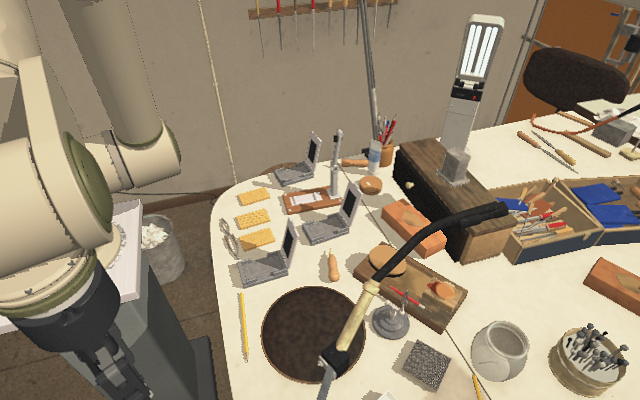

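The side picture shows three open cassettes near (268,262), (328,222) and (298,170), with their lids up on the right. Three plates lie at (255,197), (253,218) and (257,240). The foot is at (310,200) with the bar upright at (337,160). In the scene picture the arm hides most of this.

```bash
cat > h.py <<'E'
from bench import bot
import cv2,numpy as np
def KD(c): return np.array([[c["fx"],0,c["cx"]],[0,c["fy"],c["cy"]],[0,0,1.]]),np.array(c["dist_coeffs"],float)
def unproj(c,uv,z):
    K,D=KD(c); n=cv2.undistortPoints(np.array(uv,float).reshape(-1,1,2),K,D)[:,0]
    E=np.array(c["extrinsics"]); d=np.c_[n,np.ones(len(n))]@E[:3,:3].T
    z=np.broadcast_to(z,len(n)); return E[:3,3]+d*((z-E[2,3])/d[:,2])[:,None]
def proj(c,P):
    K,D=KD(c); E=np.linalg.inv(np.array(c["extrinsics"]))
    return cv2.projectPoints(np.array(P,float).reshape(-1,1,3),cv2.Rodrigues(E[:3,:3])[0],E[:3,3],K,D)[0][:,0]
def snap(n,f=None):
    c=bot.camera(n)
    if f: cv2.imwrite(f"pics/{f}.png",c["color"][:,:,::-1])
    return c
E
python3 - <<'E'
from h import *
c=snap("side")
pts=[(268,265),(298,175),(328,228),(255,197),(253,218),(257,240),(310,200),(333,265),(370,185),(245,325),(232,240)]
print(np.round(unproj(c,pts,0.01),3)[:,:2].tolist())
w=snap("wrist","w0"); s=bot.observe()
T=np.eye(4);T[:3,:3]=s["ee_rot"];T[:3,3]=s["eef_pos"]
print(w["fx"],w["cx"],w["cy"],w["dist_coeffs"],np.round(np.linalg.inv(T)@w["extrinsics"],3).tolist())
E
```

```text
[[0.436, -0.193], [0.59, 0.096], [0.6, -0.13], [0.454, 0.042], [0.433, -0.035], [0.428, -0.112], [0.589, -0.018], [0.571, -0.24], [0.765, -0.014], [0.361, -0.32], [0.371, -0.092]]
308.62459564258313 316.68742416661286 195.63430189776597 [-0.05899406  0.          0.          0.          0.        ] [[0.0, -0.953, -0.302, 0.077], [1.0, 0.001, -0.001, -0.0], [0.001, -0.302, 0.953, 0.031], [0.0, 0.0, 0.0, 1.0]]
```

```bash
cat >> h.py <<'E'
def tri(c1,p1,c2,p2):
    A=[];b=[]
    for c,p in((c1,p1),(c2,p2)):
        o=np.array(c["extrinsics"])[:3,3]; d=unproj(c,[p],0)[0]-o; d/=np.linalg.norm(d)
        M=np.eye(3)-np.outer(d,d); A.append(M); b.append(M@o)
    x,r,*_=np.linalg.lstsq(np.vstack(A),np.hstack(b),rcond=None); return np.round(x,3),np.round(r,5)
E
python3 - <<'E'
from h import *
a=snap("scene");b=snap("side")
for p,q in (((440,308),(328,372)),((443,245),(373,287)),((503,162),(505,208)),((418,138),(456,160)),((402,75),(478,60))): print(p,tri(a,p,b,q))
E
```

```text
(440, 308) (array([ 0.466, -0.493,  0.122]), array([7.e-05]))
(443, 245) (array([ 0.564, -0.423,  0.18 ]), array([0.]))
(503, 162) (array([ 0.763, -0.427,  0.285]), array([1.e-05]))
(418, 138) (array([ 0.922, -0.136,  0.138]), array([1.e-05]))
(402, 75) (array([ 0.977, -0.036,  0.308]), array([0.00223]))
```

Emit:
arm_command --plan '[{"tx":36,"ty":-18,"tz":-4},{"tx":36,"ty":-18,"tz":-4},{"tx":36,"ty":-18,"tz":-4},{"tx":36,"ty":-18,"tz":-4},{"tx":36,"ty":-18,"tz":-4},{"tx":36,"ty":-18,"tz":-4},{"tx":36,"ty":-18,"tz":-4},{"tx":36,"ty":-18,"tz":-4},{"tx":36,"ty":-18,"tz":-4},{"tx":36,"ty":-18,"tz":-4},{"tx":36,"ty":-18,"tz":-4},{"tx":36,"ty":-18,"tz":0}]'

```text
invalid input at $.plan[0]: expected keys tx, ty, tz, yaw
```

Emit:
arm_command --plan '[{"tx":36,"ty":-18},{"yaw":6.5},{"yaw":6.5},{"yaw":6.5},{"yaw":6.5},{},{},{}]'

```text
invalid input at $.plan[0]: expected keys tx, ty, tz, yaw
```

Run:
```python
from h import *
w=snap("wrist","w1"); s=bot.observe(); print(np.round(s["eef_pos"],4),np.round(s["ee_rot"],3).tolist(),s["ft_force"])
for t in ["cassette_a","plate_1","stack_foot","hold_down","cassette_a_lid","pencil","wax_tin"]:
    for d in bot.silhouettes(t,"wrist"):
        m=d["mask"].astype(np.uint8)
        ys,xs=np.nonzero(m); print(t,round(d["p"],2),d["rect"],len(xs))
```

```text
[ 0.2302 -0.4719  0.4047] [[0.899, 0.438, 0.0], [0.438, -0.899, 0.0], [0.0, -0.0, -1.0]] [ 0.53827635 -0.21147636 -0.04717639]
pencil 0.93 [235.3, 1.4, 296.0, 37.8] 402
```

View pics/w1.png

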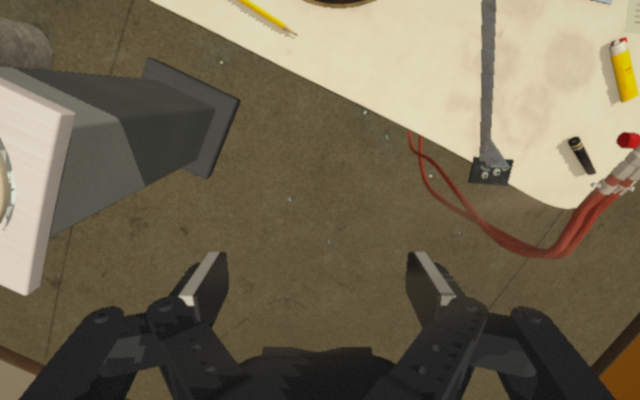

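The moves were refused because every row needs all four keys, so the arm is still at its start. The picture shows only the bench edge and the pencil at (265,18).

Emit:
arm_command --plan '[{"tx":36,"ty":-18,"tz":-4,"yaw":0},{"tx":36,"ty":-18,"tz":-4,"yaw":0},{"tx":36,"ty":-18,"tz":-4,"yaw":0},{"tx":36,"ty":-18,"tz":-4,"yaw":0},{"tx":36,"ty":-18,"tz":-4,"yaw":0},{"tx":36,"ty":-18,"tz":-4,"yaw":0},{"tx":36,"ty":-18,"tz":-4,"yaw":0},{"tx":36,"ty":-18,"tz":-4,"yaw":0},{"tx":36,"ty":-18,"tz":-4,"yaw":0},{"tx":36,"ty":-18,"tz":-4,"yaw":0},{"tx":36,"ty":-18,"tz":-4,"yaw":0},{"tx":36,"ty":-18,"tz":0,"yaw":0}]'

```text
time_s: 2.2
eef_pos: [0.5246, -0.0864, 0.4496]
ee_rot: [[0.899, 0.439, 0.002], [0.439, -0.899, -0.001], [0.001, 0.001, -1.0]]
ft_force: [-0.4, -1.0, 0.9]
finger_gap: 1.004
finger_force: 0.0
```

Emit:
arm_command --plan '[{"tx":36,"ty":-18,"tz":0,"yaw":0},{"tx":0,"ty":0,"tz":0,"yaw":6.5},{"tx":0,"ty":0,"tz":0,"yaw":6.5},{"tx":0,"ty":0,"tz":0,"yaw":6.5},{"tx":0,"ty":0,"tz":0,"yaw":6.5},{"tx":0,"ty":0,"tz":0,"yaw":0},{"tx":0,"ty":0,"tz":0,"yaw":0}]'

```text
time_s: 2.78
eef_pos: [0.5482, -0.0564, 0.4487]
ee_rot: [[1.0, 0.003, 0.0], [0.003, -1.0, -0.0], [0.0, 0.0, -1.0]]
ft_force: [0.3, -0.3, -1.1]
finger_gap: 0.997
finger_force: 0.0
```

Run:
```python
from h import *
w=snap("wrist","w2"); s=bot.observe(); print(np.round(s["eef_pos"],4),np.round(s["ee_rot"],3).tolist(),s["ft_force"])
for t in ["cassette_a","plate_1","stack_foot","hold_down","cassette_a_lid","pencil","wax_tin"]:
    for d in bot.silhouettes(t,"wrist"):
        m=d["mask"].astype(np.uint8)
        ys,xs=np.nonzero(m); print(t,round(d["p"],2),d["rect"],len(xs))
```

```text
[ 0.5482 -0.0565  0.4487] [[1.0, 0.003, 0.0], [0.003, -1.0, -0.0], [0.0, 0.0, -1.0]] [ 0.31236188 -0.91221736 -0.19530354]
cassette_a 0.8 [105.2, 65.3, 223.7, 176.4] 5771
cassette_a 0.74 [346.7, 47.5, 425.7, 165.5] 5986
cassette_a 0.67 [386.4, 208.6, 475.5, 275.2] 2701
cassette_a 0.43 [268.0, 2.5, 296.8, 5.7] 155
plate_1 0.92 [334.6, 212.4, 363.8, 263.5] 1473
plate_1 0.64 [218.3, 196.6, 259.4, 250.4] 1627
stack_foot 0.62 [236.8, 18.1, 314.7, 180.7] 8096
hold_down 0.85 [240.5, 19.3, 282.0, 68.4] 1421
hold_down 0.41 [282.5, 267.1, 376.6, 284.4] 413
cassette_a_lid 0.93 [350.1, 44.6, 422.6, 88.3] 2172
pencil 0.83 [448.6, 275.7, 516.3, 284.5] 324
pencil 0.49 [401.2, 211.2, 473.2, 228.2] 850
```

View pics/w2.png

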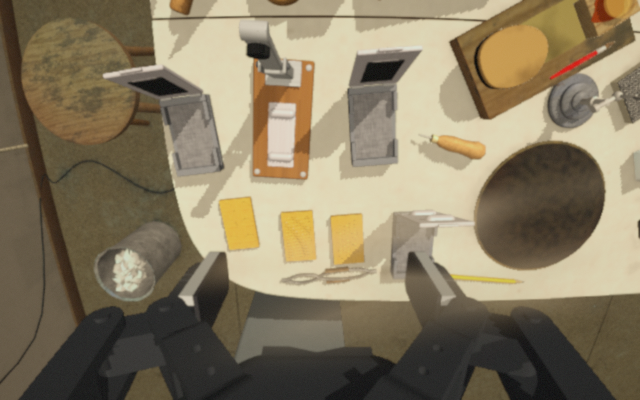

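The wrist picture shows everything. Plates are at (238,223), (298,236) and (347,238). Cassettes are at (190,135), (372,125) and (410,245), with their hinges at the top, and the foot is at (283,125) with its post at the top. I'll enlarge it for corners.

Run:
```python
from h import *
im=cv2.imread("pics/w2.png")[30:295,150:500]
cv2.imwrite("pics/w2c.png",cv2.resize(im,None,fx=2.25,fy=2.25,interpolation=cv2.INTER_CUBIC))
c=snap("wrist")
hsv=cv2.cvtColor(c["color"],cv2.COLOR_RGB2HSV)
m=cv2.inRange(hsv,(16,130,120),(30,255,255)); m[:190]=0; m[268:]=0; m[:,375:]=0
cs,_=cv2.findContours(m,cv2.RETR_EXTERNAL,cv2.CHAIN_APPROX_NONE)
for k in cs:
    if cv2.contourArea(k)<600: continue
    P=unproj(c,k[:,0],0.006)[:,:2]*1000
    (x,y),(w,h),a=cv2.minAreaRect(P.astype(np.float32)); print(round(x,1),round(y,1),round(w,1),round(h,1),round(a,1),k[:,0].mean(0))
```

```text
427.8 -101.1 78.0 44.2 5.2 [347.36 238.48]
432.8 -29.3 77.7 44.7 3.9 [298.48322148 234.90604027]
451.4 55.9 78.0 45.7 6.6 [239.16993464 222.92156863]
```

View pics/w2c.png

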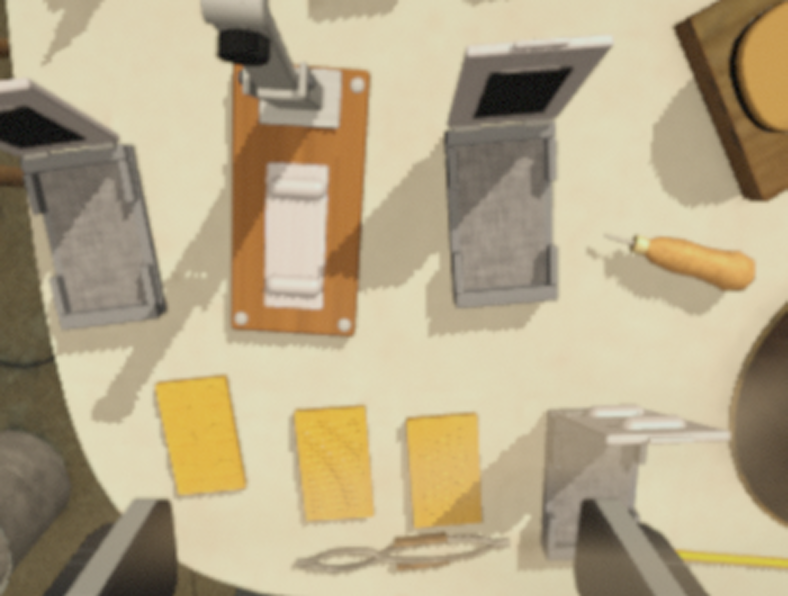

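The crop shows the three plates with lean angles near 5°, matching 78 x 46 mm. The cassettes are open with their hinges toward +x. I'll turn the tool half round so the camera stays clear of the lids and the post, then look closer.

Emit:
arm_command --plan '[{"tx":0,"ty":0,"tz":0,"yaw":-7.16},{"tx":0,"ty":0,"tz":0,"yaw":-7.16},{"tx":0,"ty":0,"tz":0,"yaw":-7.16},{"tx":0,"ty":0,"tz":0,"yaw":-7.16},{"tx":0,"ty":0,"tz":0,"yaw":-7.16},{"tx":0,"ty":0,"tz":0,"yaw":-7.16},{"tx":0,"ty":0,"tz":0,"yaw":-7.16},{"tx":0,"ty":0,"tz":0,"yaw":-7.16},{"tx":0,"ty":0,"tz":0,"yaw":-7.16},{"tx":0,"ty":0,"tz":0,"yaw":-7.16},{"tx":0,"ty":0,"tz":0,"yaw":-7.16},{"tx":0,"ty":0,"tz":0,"yaw":-7.16}]'

```text
time_s: 4.23
eef_pos: [0.5482, -0.0564, 0.4487]
ee_rot: [[0.065, 0.998, -0.0], [0.998, -0.065, 0.0], [0.0, -0.0, -1.0]]
ft_force: [-0.5, 0.6, -0.0]
finger_gap: 1.002
finger_force: 0.0
```

Emit:
arm_command --plan '[{"tx":0,"ty":0,"tz":0,"yaw":-7.16},{"tx":0,"ty":0,"tz":0,"yaw":-7.16},{"tx":0,"ty":0,"tz":0,"yaw":-7.16},{"tx":0,"ty":0,"tz":0,"yaw":-7.16},{"tx":0,"ty":0,"tz":0,"yaw":-7.16},{"tx":0,"ty":0,"tz":0,"yaw":-7.16},{"tx":0,"ty":0,"tz":0,"yaw":-7.16},{"tx":0,"ty":0,"tz":0,"yaw":-7.16},{"tx":0,"ty":0,"tz":0,"yaw":-7.16},{"tx":0,"ty":0,"tz":0,"yaw":-7.16},{"tx":0,"ty":0,"tz":0,"yaw":-7.16},{"tx":0,"ty":0,"tz":0,"yaw":-7.16}]'

```text
time_s: 5.23
eef_pos: [0.5482, -0.0564, 0.4487]
ee_rot: [[-0.991, 0.135, 0.0], [0.135, 0.991, -0.0], [-0.0, -0.0, -1.0]]
ft_force: [-0.3, -0.3, 0.9]
finger_gap: 1.002
finger_force: 0.0
```

Emit:
arm_command --plan '[{"tx":0,"ty":0,"tz":0,"yaw":-7},{"tx":23,"ty":-25,"tz":30,"yaw":0},{"tx":23,"ty":-25,"tz":30,"yaw":0},{"tx":23,"ty":-25,"tz":30,"yaw":0},{"tx":0,"ty":0,"tz":0,"yaw":0},{"tx":0,"ty":0,"tz":0,"yaw":0}]'

```text
time_s: 5.73
eef_pos: [0.4828, -0.1248, 0.3653]
ee_rot: [[-1.0, 0.022, -0.002], [0.022, 1.0, 0.001], [0.002, 0.001, -1.0]]
ft_force: [1.2, 0.3, 1.7]
finger_gap: 1.0
finger_force: 0.0
```

```bash
cat >> h.py <<'E'
def plates(c):
    hsv=cv2.cvtColor(c["color"],cv2.COLOR_RGB2HSV); m=cv2.inRange(hsv,(16,130,90),(30,255,255))
    cs,_=cv2.findContours(m,cv2.RETR_EXTERNAL,cv2.CHAIN_APPROX_NONE); out=[]
    for k in cs:
        if cv2.contourArea(k)<800: continue
        (x,y),(w,h),a=cv2.minAreaRect((unproj(c,k[:,0],0.007)[:,:2]*1000).astype(np.float32))
        if 60<max(w,h)<90 and 35<min(w,h)<52: out.append([round(v,1) for v in (x,y,w,h,a)])
    return out
E
python3 - <<'E'
from h import *
c=snap("wrist","w3"); print(plates(c))
E
```

```text
[[451.0, 55.1, 77.4, 47.1, 7.2], [432.0, -30.3, 77.0, 45.8, 4.3], [427.1, -101.3, 76.9, 45.1, 5.1]]
```

View pics/w3.png

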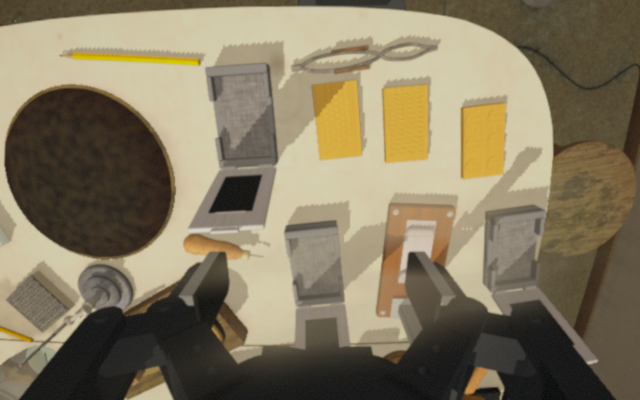

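The picture is clear. Cassettes are at (243,115), (315,262) and (515,250), the foot is at (417,255), and the plates at (337,120), (407,122) and (484,140) agree with the first measurement to 1 mm. I'll enlarge the cassettes for their corners.

Run:
```python
from h import *
im=cv2.imread("pics/w3.png"); C=np.zeros((600,800,3),np.uint8)
def put(x0,y0,w,h,f,X,Y):
    r=cv2.resize(im[y0:y0+h,x0:x0+w],None,fx=f,fy=f,interpolation=cv2.INTER_CUBIC); C[Y:Y+r.shape[0],X:X+r.shape[1]]=r
put(200,58,80,120,5,0,0); put(280,212,75,100,4,400,0); put(480,200,75,95,4,400+0,0) if 0 else None
put(480,200,25*4,100,2,0,0) if 0 else None
cv2.imwrite("pics/w3c.png",C)
C[:]=0; 
put(200,58,80,120,4.9,0,0); put(280,215,70,95,4.2,400,0); put(480,200,70,95,2.1,400,400)
cv2.imwrite("pics/w3c.png",C)
```

```text
(no output)
```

View pics/w3c.png

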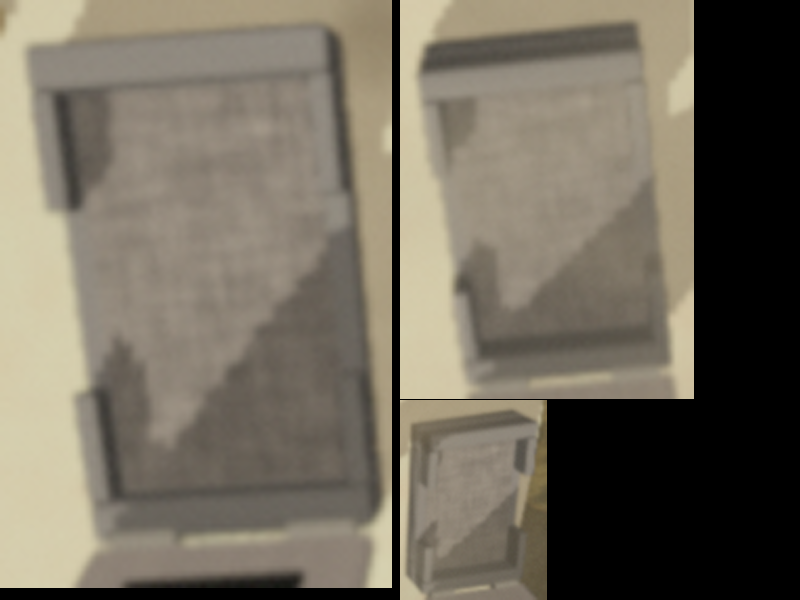

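```bash
cat >> h.py <<'E'
from scipy.optimize import least_squares
def fit(c,M,uv,x0):
    M=np.array(M,float)/1000; uv=np.array(uv,float)
    def W(p): a=p[2];R=np.array([[np.cos(a),-np.sin(a)],[np.sin(a),np.cos(a)]]); return np.c_[M[:,:2]@R.T+p[:2],M[:,2]]
    r=least_squares(lambda p:(proj(c,W(p))-uv).ravel(),x0,loss="soft_l1",x_scale=[.01,.01,.1])
    print("pose mm/deg",np.round(r.x[:2]*1000,1),round(np.degrees(r.x[2]),2),"res",np.round(proj(c,W(r.x))-uv,1).tolist()); return r.x
E
python3 - <<'E'
from h import *
c=snap("wrist")
M=[(-50,-30,22),(-50,30,22),(-18,-30,22),(18,-30,22),(-18,30,22),(18,30,22),(-41,-25,22),(-41,25,22)]
p=np.array([(28,48),(325,28),(52,209),(78,392),(347,195),(358,372),(57,92),(315,75)])/4.9+(200,58)
fit(c,M,p-.4,[.43,-.19,.1])
M=[(-50,-30,22),(-50,30,22),(18,-30,22),(50,-30,22),(50,30,22)]
p=np.array([(22,73),(240,50),(57,288),(70,382),(268,362)])/4.2+(280,215)
fit(c,M,p-.4,[.59,-.13,.1])
M=[(-50,-30,22),(-50,30,22)]
p=np.array([(15,37),(136,22)])/2.1+(480,200)
fit(c,M,p-.4,[.59,.1,.1])
E
```

```text
pose mm/deg [ 423.1 -197. ] 1.77 res [[-0.2, -0.6], [1.4, -0.9], [-0.4, 0.9], [-0.6, 0.3], [-0.0, -0.1], [1.0, 1.0], [0.3, -0.1], [-0.9, -0.1]]
pose mm/deg [ 593.2 -127.3] 5.2 res [[-0.9, -0.8], [1.2, -0.9], [-0.9, 0.6], [-0.3, 0.6], [1.9, 0.7]]
pose mm/deg [581.  102.4] 6.8 res [[2.4, 0.0], [-3.4, -0.1]]
```

```bash
cat >> h.py <<'E'
def go(x,y,z,deg):
    "shift (mm, after the turn) and turn to bring TCP to x,y,z (mm), tool x at 180+deg"
    s=bot.observe(); R=np.array(s["ee_rot"]); p=np.array(s["eef_pos"])*1000
    a=np.degrees(np.arctan2(R[1,0],R[0,0]))%360; t=np.radians(180+deg); d=np.array([x,y,z])-p
    X=np.array([np.cos(t),np.sin(t)]); Y=np.array([np.sin(t),-np.cos(t)])
    print("at",np.round(p,1),"angle-180 %.2f"%(a-180),"F",np.round(s["ft_force"],1),"| yaw %.1f tx %.1f ty %.1f tz %.1f"%(a-180-deg,d[:2]@X,d[:2]@Y,-d[2]))
E
python3 -c "
from h import *
go(427.5,-101.2,200,5.1)"
```

```text
at [ 484.  -123.9  367.1] angle-180 -1.15 F [-0.2 -0.6 -0. ] | yaw -6.2 tx 54.2 ty 27.7 tz 167.1
```

Emit:
arm_command --plan '[{"tx":0,"ty":0,"tz":0,"yaw":-6.2},{"tx":11,"ty":5.5,"tz":33,"yaw":0},{"tx":11,"ty":5.5,"tz":33,"yaw":0},{"tx":11,"ty":5.5,"tz":33,"yaw":0},{"tx":11,"ty":5.5,"tz":33,"yaw":0},{"tx":10,"ty":5.5,"tz":33,"yaw":0},{"tx":0,"ty":0,"tz":0,"yaw":0},{"tx":0,"ty":0,"tz":0,"yaw":0},{"tx":0,"ty":0,"tz":0,"yaw":0}]' --jaw 58

```text
time_s: 6.58
eef_pos: [0.4289, -0.1018, 0.203]
ee_rot: [[-0.996, -0.089, 0.004], [-0.089, 0.996, -0.002], [-0.004, -0.002, -1.0]]
ft_force: [0.7, 0.2, 0.7]
finger_gap: 0.68
finger_force: 0.0
```

Run:
```python
from h import *
go(427.5,-101.2,172,5.1)
c=snap("wrist","w4"); print(plates(c))
```

```text
at [ 428.9 -101.8  203. ] angle-180 5.09 F [0.7 0.2 0.7] | yaw -0.0 tx 1.3 ty 0.7 tz 31.0
[[450.3, 53.4, 80.3, 50.2, 6.7], [430.3, -30.9, 77.0, 46.7, 4.3], [426.3, -101.7, 78.2, 45.4, 5.1]]
```

View pics/w4.png

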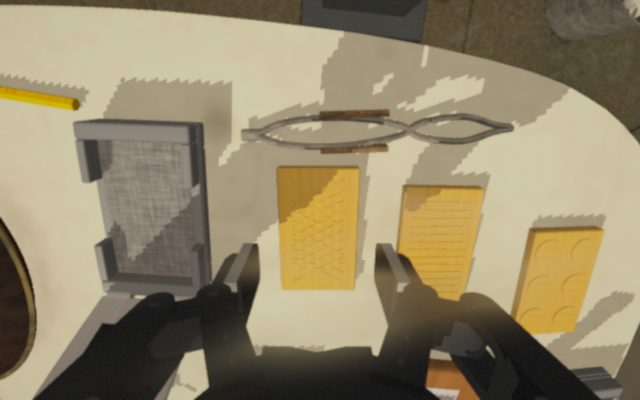

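The fingers straddle the plate at (318,228) with room to the neighbour at (440,240), and the tweezers at (375,130) are clear. Going down.

Emit:
arm_command --plan '[{"tx":1.5,"ty":0.3,"tz":10,"yaw":0},{"tx":0,"ty":0,"tz":10,"yaw":0},{"tx":0,"ty":0,"tz":9,"yaw":0},{"tx":0,"ty":0,"tz":1,"yaw":0},{"tx":0,"ty":0,"tz":0,"yaw":0},{"tx":0,"ty":0,"tz":0,"yaw":0}]'

```text
time_s: 7.13
eef_pos: [0.4261, -0.1014, 0.1717]
ee_rot: [[-0.996, -0.088, 0.001], [-0.088, 0.996, -0.001], [-0.001, -0.001, -1.0]]
ft_force: [0.2, 0.0, 0.5]
finger_gap: 0.681
finger_force: 0.0
```

Emit:
arm_command --plan '[{"tx":0,"ty":0,"tz":1,"yaw":0},{"tx":0,"ty":0,"tz":0,"yaw":0},{"tx":0,"ty":0,"tz":0,"yaw":0}]'

```text
time_s: 7.38
eef_pos: [0.4257, -0.1013, 0.1702]
ee_rot: [[-0.996, -0.088, 0.0], [-0.088, 0.996, -0.0], [-0.0, -0.0, -1.0]]
ft_force: [0.6, 0.4, -0.0]
finger_gap: 0.682
finger_force: 0.0
```

Emit:
arm_command --plan '[{"tx":0,"ty":0,"tz":1,"yaw":0},{"tx":0,"ty":0,"tz":0,"yaw":0},{"tx":0,"ty":0,"tz":0,"yaw":0}]'

```text
time_s: 7.63
eef_pos: [0.4256, -0.1012, 0.1689]
ee_rot: [[-0.996, -0.088, -0.0], [-0.088, 0.996, 0.0], [0.0, 0.0, -1.0]]
ft_force: [0.2, 0.4, 0.4]
finger_gap: 0.68
finger_force: 0.0
```

Emit:
arm_command --plan '[{"tx":0,"ty":0,"tz":1,"yaw":0},{"tx":0,"ty":0,"tz":0,"yaw":0},{"tx":0,"ty":0,"tz":0,"yaw":0}]'

```text
time_s: 7.88
eef_pos: [0.4257, -0.1012, 0.1687]
ee_rot: [[-0.996, -0.088, 0.0], [-0.088, 0.996, -0.0], [-0.0, -0.0, -1.0]]
ft_force: [-4.2, 2.2, 15.2]
finger_gap: 0.678
finger_force: 7.5
```

Emit:
arm_command --plan '[{"tx":-0.8,"ty":0,"tz":-4,"yaw":0},{"tx":0,"ty":0,"tz":0,"yaw":0}]'

```text
time_s: 8.05
eef_pos: [0.4267, -0.1012, 0.1725]
ee_rot: [[-0.996, -0.088, 0.001], [-0.088, 0.996, -0.001], [-0.001, -0.001, -1.0]]
ft_force: [0.5, 0.2, -0.1]
finger_gap: 0.677
finger_force: 0.0
```

Emit:
arm_command --plan '[{"tx":0,"ty":0,"tz":0,"yaw":0},{"tx":0,"ty":0,"tz":0,"yaw":0},{"tx":0,"ty":0,"tz":0,"yaw":0},{"tx":0,"ty":0,"tz":0,"yaw":0},{"tx":0,"ty":0,"tz":0,"yaw":0},{"tx":0,"ty":0,"tz":0,"yaw":0}]' --jaw 36

```text
time_s: 8.55
eef_pos: [0.4265, -0.1012, 0.1724]
ee_rot: [[-0.996, -0.088, 0.0], [-0.088, 0.996, -0.0], [-0.0, -0.0, -1.0]]
ft_force: [-3.1, 0.1, 12.3]
finger_gap: 0.515
finger_force: 60.1
```

Emit:
arm_command --plan '[{"tx":0,"ty":0,"tz":-15,"yaw":0},{"tx":0,"ty":0,"tz":-25,"yaw":0},{"tx":0,"ty":0,"tz":-30,"yaw":0},{"tx":0,"ty":0,"tz":0,"yaw":3.3},{"tx":0,"ty":-24,"tz":0,"yaw":0},{"tx":0,"ty":-24,"tz":0,"yaw":0},{"tx":0,"ty":-24,"tz":0,"yaw":0},{"tx":0,"ty":-23,"tz":0,"yaw":0},{"tx":0,"ty":0,"tz":0,"yaw":0},{"tx":0,"ty":0,"tz":0,"yaw":0}]'

```text
time_s: 9.38
eef_pos: [0.4291, -0.1967, 0.2413]
ee_rot: [[-1.0, -0.029, -0.001], [-0.029, 1.0, 0.001], [0.001, 0.001, -1.0]]
ft_force: [-1.1, -0.1, -2.4]
finger_gap: 0.516
finger_force: 63.5
```

Run:
```python
from h import *
go(422.5,-197,183,1.8)
c=snap("wrist","w5"); print(plates(c))
```

```text
at [ 429.1 -196.7  241.3] angle-180 1.64 F [-1.1 -0.1 -2.4] | yaw -0.2 tx 6.6 ty -0.1 tz 58.3
[[450.7, 49.4, 79.4, 44.2, 6.7], [430.9, -31.8, 77.8, 48.8, 4.3]]
```

View pics/w5.png

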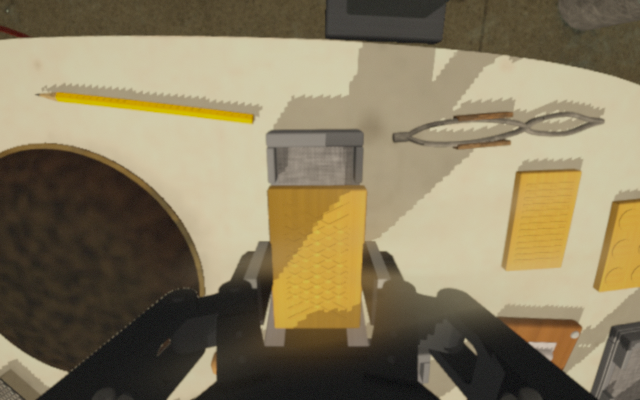

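The plate is held level at (318,255), above the cassette whose front shows at (315,150). I'll enlarge that area to measure how the two line up.

Run:
```python
import cv2
im=cv2.imread("pics/w5.png")[120:220,250:380]
cv2.imwrite("pics/w5c.png",cv2.resize(im,None,fx=6,fy=6,interpolation=cv2.INTER_CUBIC))
```

```text
(no output)
```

View pics/w5c.png

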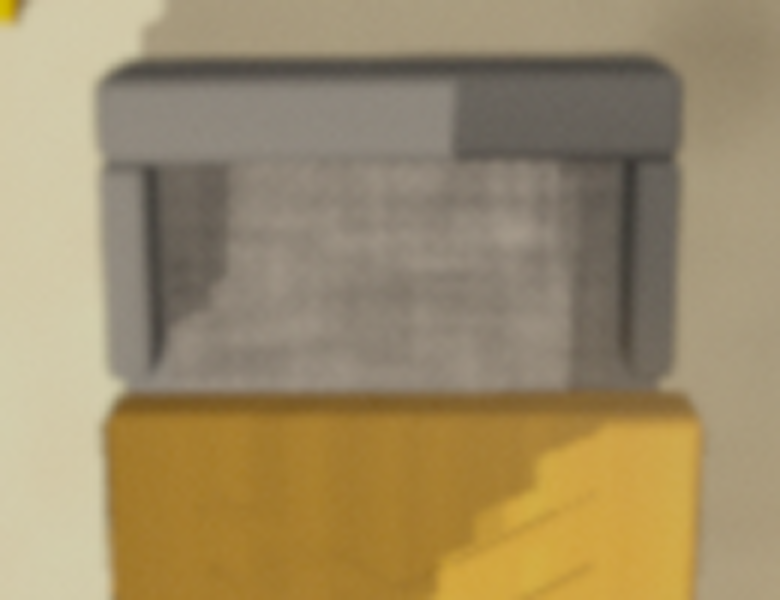

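Run:
```python
from h import *
c=snap("wrist"); f=lambda p:(np.array(p)+.5)/6-.5+(250,120)
fit(c,[(-41,-25,22),(-41,25,22),(-41,-30,21),(-41,30,21),(-18,-25,22),(-18,-30,21)],f([(150,163),(628,159),(100,163),(682,159),(155,380),(108,378)]),[.42,-.197,.03])
fit(c,[(-38,-23,76.5),(-38,23,76.5),(-39,0,69.5)],f([(106,425),(702,423),(400,394)]),[.42,-.197,.03])
go(422.5,-197,183,1.8)
```

```text
pose mm/deg [ 420.4 -196.8] 2.02 res [[-0.9, -0.0], [1.3, 0.2], [-0.5, -0.2], [0.2, -0.1], [-0.1, 0.2], [0.1, 0.1]]
pose mm/deg [ 429.2 -195.5] 1.89 res [[-1.5, 0.4], [0.7, 0.4], [0.3, -0.9]]
at [ 429.1 -195.5  241.5] angle-180 1.75 F [-0.1  0.  -2.9] | yaw -0.1 tx 6.7 ty -1.3 tz 58.5
```

Emit:
arm_command --plan '[{"tx":8,"ty":-1.6,"tz":0,"yaw":-0.2},{"tx":0,"ty":0,"tz":20,"yaw":0},{"tx":0,"ty":0,"tz":20,"yaw":0},{"tx":0,"ty":0,"tz":5,"yaw":0},{"tx":0,"ty":0,"tz":3,"yaw":0},{"tx":0,"ty":0,"tz":2,"yaw":0},{"tx":0,"ty":0,"tz":0,"yaw":0},{"tx":0,"ty":0,"tz":0,"yaw":0}]'

```text
time_s: 10.15
eef_pos: [0.4215, -0.198, 0.1927]
ee_rot: [[-0.999, -0.034, 0.001], [-0.034, 0.999, -0.001], [-0.001, -0.001, -1.0]]
ft_force: [-0.3, 1.1, -2.8]
finger_gap: 0.514
finger_force: 63.4
```

Emit:
arm_command --plan '[{"tx":0.3,"ty":0.8,"tz":0,"yaw":0},{"tx":0,"ty":0,"tz":2,"yaw":0},{"tx":0,"ty":0,"tz":2,"yaw":0},{"tx":0,"ty":0,"tz":0,"yaw":0},{"tx":0,"ty":0,"tz":0,"yaw":0}]'

```text
time_s: 10.57
eef_pos: [0.421, -0.1972, 0.1879]
ee_rot: [[-0.999, -0.034, -0.0], [-0.034, 0.999, 0.0], [0.0, 0.0, -1.0]]
ft_force: [-0.0, -0.4, -2.6]
finger_gap: 0.513
finger_force: 63.5
```

Emit:
arm_command --plan '[{"tx":0,"ty":0,"tz":2,"yaw":0},{"tx":0,"ty":0,"tz":1.5,"yaw":0},{"tx":0,"ty":0,"tz":0,"yaw":0},{"tx":0,"ty":0,"tz":0,"yaw":0}]'

```text
time_s: 10.9
eef_pos: [0.421, -0.1972, 0.1843]
ee_rot: [[-0.999, -0.034, -0.0], [-0.034, 0.999, 0.0], [0.0, 0.0, -1.0]]
ft_force: [0.4, 0.1, -2.6]
finger_gap: 0.513
finger_force: 63.5
```

Emit:
arm_command --plan '[{"tx":0,"ty":0,"tz":0,"yaw":0},{"tx":0,"ty":0,"tz":0,"yaw":0},{"tx":0,"ty":0,"tz":0,"yaw":0},{"tx":0,"ty":0,"tz":-20,"yaw":0},{"tx":0,"ty":0,"tz":-40,"yaw":0},{"tx":0,"ty":0,"tz":-40,"yaw":0},{"tx":0,"ty":0,"tz":-30,"yaw":0},{"tx":-20,"ty":0,"tz":0,"yaw":0},{"tx":0,"ty":0,"tz":0,"yaw":0},{"tx":0,"ty":0,"tz":0,"yaw":0}]' --jaw 58

```text
time_s: 11.73
eef_pos: [0.4411, -0.1963, 0.3144]
ee_rot: [[-0.999, -0.035, 0.0], [-0.035, 0.999, -0.0], [-0.0, -0.0, -1.0]]
ft_force: [0.5, -0.5, -0.2]
finger_gap: 0.678
finger_force: 0.0
```

Run:
```python
from h import *
go(432,-30,203,4.3)
c=snap("wrist","w6"); print(plates(c)); snap("side","s6")
a=cv2.imread("pics/w6.png");b=cv2.imread("pics/s6.png")
C=np.zeros((600,800,3),np.uint8); C[:400,:520]=cv2.resize(a[60:360,130:520],(520,400)); 
r=cv2.resize(b[200:290,210:320],None,fx=2.5,fy=2.5,interpolation=cv2.INTER_CUBIC); C[370:370+r.shape[0],520:520+r.shape[1]]=r
cv2.imwrite("pics/m6.png",C)
```

```text
at [ 441.1 -196.3  314.4] angle-180 1.98 F [ 0.5 -0.5 -0.2] | yaw -2.3 tx -3.4 ty 166.5 tz 111.4
[[450.4, 53.8, 77.9, 49.4, 6.5], [431.0, -31.2, 76.8, 47.5, 4.3], [423.9, -196.8, 81.3, 47.7, 1.6]]
```

View pics/m6.png

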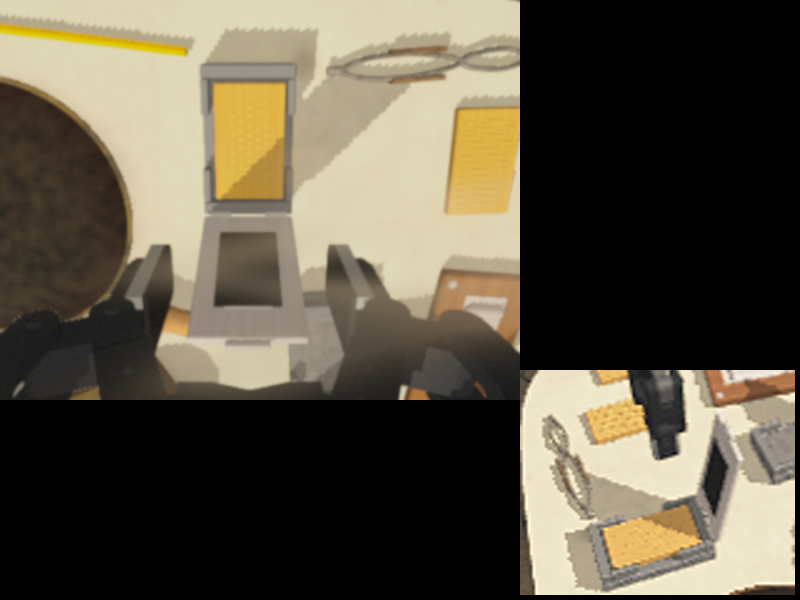

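The plate lies inside the pocket walls at (250,140), and the lid stands open behind it. I'll shut this lid by sweeping the closed fingertips from behind it.

Emit:
arm_command --plan '[{"tx":-30,"ty":0,"tz":0,"yaw":0},{"tx":-30,"ty":0,"tz":0,"yaw":0},{"tx":-28,"ty":0,"tz":0,"yaw":0},{"tx":0,"ty":0,"tz":0,"yaw":0},{"tx":0,"ty":0,"tz":19,"yaw":0},{"tx":0,"ty":0,"tz":19,"yaw":0},{"tx":0,"ty":0,"tz":0,"yaw":0},{"tx":0,"ty":0,"tz":0,"yaw":0}]' --jaw 0

```text
time_s: 12.5
eef_pos: [0.5284, -0.1936, 0.2757]
ee_rot: [[-0.999, -0.034, -0.003], [-0.034, 0.999, 0.002], [0.002, 0.002, -1.0]]
ft_force: [0.3, -0.2, 0.2]
finger_gap: -0.001
finger_force: 0.0
```

Emit:
arm_command --plan '[{"tx":13,"ty":0,"tz":-4.5,"yaw":0},{"tx":13,"ty":0,"tz":-4.5,"yaw":0},{"tx":8,"ty":0,"tz":0,"yaw":0},{"tx":8,"ty":0,"tz":0,"yaw":0},{"tx":12,"ty":0,"tz":0,"yaw":0},{"tx":12,"ty":0,"tz":0,"yaw":0},{"tx":11.5,"ty":0,"tz":4,"yaw":0},{"tx":11.5,"ty":0,"tz":4,"yaw":0}]'

```text
time_s: 13.17
eef_pos: [0.4394, -0.1966, 0.2779]
ee_rot: [[-0.999, -0.034, 0.001], [-0.034, 0.999, -0.001], [-0.001, -0.001, -1.0]]
ft_force: [0.3, -0.4, 0.1]
finger_gap: -0.002
finger_force: 0.2
```

Emit:
arm_command --plan '[{"tx":10,"ty":0,"tz":7,"yaw":0},{"tx":10,"ty":0,"tz":7,"yaw":0},{"tx":8,"ty":0,"tz":9,"yaw":0},{"tx":8,"ty":0,"tz":9,"yaw":0},{"tx":5.5,"ty":0,"tz":10,"yaw":0},{"tx":5.5,"ty":0,"tz":10,"yaw":0},{"tx":0,"ty":0,"tz":8,"yaw":0},{"tx":0,"ty":0,"tz":7,"yaw":0},{"tx":0,"ty":0,"tz":0,"yaw":0},{"tx":0,"ty":0,"tz":0,"yaw":0}]'

```text
time_s: 14.0
eef_pos: [0.3933, -0.1982, 0.2105]
ee_rot: [[-0.999, -0.034, -0.0], [-0.034, 0.999, 0.0], [0.0, 0.0, -1.0]]
ft_force: [-0.1, 0.1, -0.2]
finger_gap: 0.001
finger_force: 0.0
```

Now press gently the last few millimetres.

Emit:
arm_command --plan '[{"tx":0,"ty":0,"tz":1.5,"yaw":0},{"tx":0,"ty":0,"tz":1.5,"yaw":0},{"tx":0,"ty":0,"tz":0,"yaw":0},{"tx":0,"ty":0,"tz":0,"yaw":0}]'

```text
time_s: 14.33
eef_pos: [0.3931, -0.1981, 0.2076]
ee_rot: [[-0.999, -0.034, 0.0], [-0.034, 0.999, -0.0], [-0.0, -0.0, -1.0]]
ft_force: [-0.4, 0.1, -0.0]
finger_gap: -0.0
finger_force: 0.0
```

Emit:
arm_command --plan '[{"tx":0,"ty":0,"tz":1,"yaw":0},{"tx":0,"ty":0,"tz":0,"yaw":0},{"tx":0,"ty":0,"tz":0,"yaw":0}]'

```text
time_s: 14.58
eef_pos: [0.3931, -0.1981, 0.2065]
ee_rot: [[-0.999, -0.034, 0.0], [-0.034, 0.999, -0.0], [-0.0, -0.0, -1.0]]
ft_force: [0.2, -0.5, 0.4]
finger_gap: 0.003
finger_force: 0.0
```

Emit:
arm_command --plan '[{"tx":0,"ty":0,"tz":1,"yaw":0},{"tx":0,"ty":0,"tz":0,"yaw":0},{"tx":0,"ty":0,"tz":0,"yaw":0}]'

```text
time_s: 14.83
eef_pos: [0.3931, -0.1982, 0.206]
ee_rot: [[-0.999, -0.034, 0.0], [-0.034, 0.999, -0.0], [-0.0, -0.0, -1.0]]
ft_force: [-2.7, 1.7, 9.0]
finger_gap: -0.002
finger_force: 4.6
```

Contact came exactly at the shut height (33 mm), so the lid is shut. Next, the second plate.

Emit:
arm_command --plan '[{"tx":0,"ty":0,"tz":-25,"yaw":-2.3},{"tx":-10,"ty":30,"tz":-15,"yaw":0},{"tx":-10,"ty":33,"tz":0,"yaw":0},{"tx":-10,"ty":33,"tz":0,"yaw":0},{"tx":-10,"ty":33,"tz":0,"yaw":0},{"tx":-11,"ty":35,"tz":0,"yaw":0},{"tx":0,"ty":0,"tz":0,"yaw":0},{"tx":0,"ty":0,"tz":0,"yaw":0},{"tx":0,"ty":0,"tz":0,"yaw":0}]' --jaw 60

```text
time_s: 15.58
eef_pos: [0.4318, -0.031, 0.2454]
ee_rot: [[-0.997, -0.074, 0.0], [-0.074, 0.997, -0.0], [0.0, -0.0, -1.0]]
ft_force: [-0.5, -0.9, -0.0]
finger_gap: 0.7
finger_force: 0.0
```

Run:
```python
from h import *
c=snap("wrist","w7"); print(plates(c))
go(431.2,-30.9,173,4.3)
c=snap("side","s7")
for t in ["cassette_a","plate_1","cassette_a_lid"]: print(t,[(round(d["p"],2),np.round(d["rect"]).tolist()) for d in bot.silhouettes(t,"side")])
```

```text
[[574.7, -258.3, 66.8, 35.2, 71.9], [450.4, 55.0, 78.7, 46.6, 6.6], [431.2, -29.9, 77.8, 45.3, 4.2]]
at [431.8 -31.5 245.4] angle-180 4.19 F [-0.2 -0.2 -0.3] | yaw -0.1 tx 0.5 ty 0.7 tz 72.4
cassette_a [(0.85, [276.0, 132.0, 321.0, 188.0]), (0.78, [301.0, 181.0, 360.0, 246.0]), (0.59, [234.0, 246.0, 291.0, 291.0]), (0.18, [330.0, 130.0, 344.0, 166.0])]
plate_1 [(0.95, [232.0, 210.0, 267.0, 229.0]), (0.52, [240.0, 188.0, 271.0, 205.0])]
cassette_a_lid [(0.55, [340.0, 179.0, 364.0, 226.0])]
```

Emit:
arm_command --plan '[{"tx":0.6,"ty":0.9,"tz":30,"yaw":-0.1},{"tx":0,"ty":0,"tz":28,"yaw":0},{"tx":0,"ty":0,"tz":10,"yaw":0},{"tx":0,"ty":0,"tz":4,"yaw":0},{"tx":0,"ty":0,"tz":0,"yaw":0},{"tx":0,"ty":0,"tz":0,"yaw":0}]'

```text
time_s: 16.33
eef_pos: [0.4314, -0.0303, 0.174]
ee_rot: [[-0.997, -0.075, 0.001], [-0.075, 0.997, -0.0], [-0.001, -0.0, -1.0]]
ft_force: [0.8, -0.3, 0.7]
finger_gap: 0.704
finger_force: 0.0
```

Emit:
arm_command --plan '[{"tx":0,"ty":0,"tz":0,"yaw":0},{"tx":0,"ty":0,"tz":0,"yaw":0},{"tx":0,"ty":0,"tz":0,"yaw":0},{"tx":0,"ty":0,"tz":0,"yaw":0},{"tx":0,"ty":0,"tz":0,"yaw":0},{"tx":0,"ty":0,"tz":0,"yaw":0}]' --jaw 36

```text
time_s: 16.83
eef_pos: [0.4314, -0.03, 0.1748]
ee_rot: [[-0.997, -0.076, 0.002], [-0.076, 0.997, -0.001], [-0.002, -0.001, -1.0]]
ft_force: [-2.9, 0.1, 9.9]
finger_gap: 0.512
finger_force: 59.6
```

Emit:
arm_command --plan '[{"tx":0,"ty":0,"tz":-15,"yaw":0},{"tx":0,"ty":0,"tz":-25,"yaw":0},{"tx":0,"ty":0,"tz":-32,"yaw":-0.9},{"tx":-20,"ty":-28,"tz":0,"yaw":0},{"tx":-25,"ty":-28,"tz":0,"yaw":0},{"tx":-25,"ty":-28,"tz":0,"yaw":0},{"tx":-25,"ty":-26.5,"tz":0,"yaw":0},{"tx":-28,"ty":0,"tz":0,"yaw":0},{"tx":-27,"ty":0,"tz":0,"yaw":0},{"tx":0,"ty":0,"tz":0,"yaw":0},{"tx":0,"ty":0,"tz":0,"yaw":0},{"tx":0,"ty":0,"tz":0,"yaw":0}]'

```text
time_s: 17.83
eef_pos: [0.5901, -0.1261, 0.2455]
ee_rot: [[-0.996, -0.092, -0.001], [-0.092, 0.996, 0.0], [0.001, 0.0, -1.0]]
ft_force: [-0.5, -0.1, -3.0]
finger_gap: 0.511
finger_force: 62.7
```

Run:
```python
from h import *
go(591.5,-127.3,183,5.2)
c=snap("wrist","w8")
im=c["color"][:,:,::-1][120:220,250:380]
cv2.imwrite("pics/w8c.png",cv2.resize(im,None,fx=6,fy=6,interpolation=cv2.INTER_CUBIC))
```

```text
at [ 590.1 -126.1  245.5] angle-180 5.25 F [-0.5 -0.1 -3. ] | yaw 0.1 tx -1.3 ty -1.3 tz 62.5
```

Run:
```python
import cv2,numpy as np
from scipy.signal import find_peaks
def pk(v,o,th=2.5):
    g=np.gradient(cv2.GaussianBlur(v.reshape(-1,1),(1,3),0).ravel()); i,_=find_peaks(abs(g),height=th); return [(int(k+o),round(float(g[k]),1)) for k in i]
for f in("w5","w8"):
    g=cv2.cvtColor(cv2.imread(f"pics/{f}.png"),cv2.COLOR_BGR2GRAY).astype(float)
    print(f)
    for x in(280,300,320,340): print(" col",x,pk(g[110:200,x-3:x+4].mean(1),110))
    for y in(142,150,160,168): print(" row",y,pk(g[y-2:y+3,240:400].mean(0),240))
```

```text
w5
 col 280 [(112, -6.4), (117, -5.7), (129, -23.8), (133, 16.8), (146, -10.2), (173, 6.4), (185, -15.3), (189, 10.4)]
 col 300 [(129, -24.6), (133, 16.4), (155, 2.7), (172, 2.5), (176, -3.4), (185, -15.4), (189, 10.2)]
 col 320 [(129, -23.7), (133, 16.6), (145, -3.7), (148, 4.0), (152, -3.6), (158, 2.6), (165, -4.8), (171, 3.0), (185, -11.6), (189, 9.1)]
 col 340 [(129, -24.7), (132, 7.9), (144, -3.1), (147, 11.6), (152, -2.5), (157, 4.0), (161, -4.0), (184, -10.9), (189, 8.6), (195, 6.7)]
 row 142 [(265, -18.3), (325, -12.5), (363, 16.2), (392, -13.0), (397, 2.6)]
 row 150 [(266, -20.8), (273, -17.8), (276, 8.9), (288, 9.0), (323, -3.8), (331, 3.8), (338, -3.7), (343, -6.5), (346, -4.1), (353, -11.4), (356, 12.4), (363, 18.2)]
 row 160 [(266, -18.3), (274, -18.8), (277, 7.7), (287, 10.1), (333, 2.7), (338, -4.1), (343, -5.6), (346, -5.5), (353, -10.6), (356, 10.6), (363, 16.8)]
 row 168 [(267, -19.1), (274, -19.4), (277, 7.0), (285, 8.9), (345, -10.7), (352, -10.5), (355, 9.9), (362, 17.6)]
w8
 col 280 [(128, -6.9), (133, -4.7), (142, -22.5), (147, 17.0), (160, -10.3), (187, 10.9)]
 col 300 [(112, -8.9), (142, -22.4), (147, 16.7), (168, 2.7), (183, -12.6), (187, 10.3)]
 col 320 [(112, -7.6), (142, -22.7), (148, 17.0), (165, -3.5), (168, 2.8), (177, -4.6), (183, -9.3), (187, 9.3)]
 col 340 [(113, -8.7), (143, -22.4), (147, 8.8), (157, 4.3), (161, 7.3), (165, -2.8), (170, 3.5), (174, -3.2), (183, -11.3), (187, 8.9)]
 row 142 [(270, -10.6), (274, -8.0), (356, 7.1)]
 row 150 [(265, -20.9), (333, -5.4), (337, -5.5), (360, 18.4)]
 row 160 [(266, -22.6), (272, -4.5), (276, 3.2), (288, 4.4), (340, -6.7), (350, -7.8), (353, 2.6), (359, 20.8)]
 row 168 [(266, -19.0), (273, -18.7), (276, 8.5), (288, 11.5), (323, 2.6), (329, 2.7), (336, -4.4), (350, -18.3), (353, 7.8), (359, 17.6), (373, -4.5), (380, 2.8), (383, -5.3)]
```

Run:
```python
from h import *
c=snap("wrist")
M=[(-41,-25,22),(-41,25,22),(-41,-30,21),(-41,30,21),(-33,-30,21),(-33,30,21)]
fit(c,M,[(273.3,160.5),(351,160.5),(265.7,160.5),(359.3,160.5),(266.3,170),(358.8,170)],[.59,-.127,.09])
fit(c,[(-39,0,71)],[(318,183)],[.59,-.127,.09])
go(591.5,-127.3,183,5.2)
```

```text
pose mm/deg [ 590.8 -128.6] 5.25 res [[-0.4, -0.3], [0.9, -0.3], [-0.5, -0.6], [0.3, -0.6], [-0.5, 2.2], [0.3, 2.1]]
pose mm/deg [ 590.2 -125.6] 4.85 res [[-0.0, 0.0]]
at [ 589.9 -126.2  245.7] angle-180 5.23 F [ 0.6 -0.2 -2.4] | yaw 0.0 tx -1.5 ty -1.2 tz 62.7
```

Emit:
arm_command --plan '[{"tx":-1.5,"ty":-2.6,"tz":0,"yaw":0},{"tx":0,"ty":0,"tz":20,"yaw":0},{"tx":0,"ty":0,"tz":20,"yaw":0},{"tx":0,"ty":0,"tz":6,"yaw":0},{"tx":0,"ty":0,"tz":3,"yaw":0},{"tx":0,"ty":0,"tz":2,"yaw":0},{"tx":0,"ty":0,"tz":0,"yaw":0},{"tx":0,"ty":0,"tz":0,"yaw":0}]'

```text
time_s: 18.6
eef_pos: [0.5926, -0.1289, 0.1954]
ee_rot: [[-0.996, -0.091, 0.001], [-0.091, 0.996, -0.001], [-0.001, -0.001, -1.0]]
ft_force: [-0.0, -1.0, -2.6]
finger_gap: 0.509
finger_force: 62.7
```

```bash
python3 -c "
from h import *
go(591.6,-128.7,187,5.3)"
```

```text
at [ 592.6 -128.9  195.4] angle-180 5.24 F [-0.  -1.  -2.6] | yaw -0.1 tx 0.9 ty 0.2 tz 8.4
```

Emit:
arm_command --plan '[{"tx":0.9,"ty":0.2,"tz":0,"yaw":0},{"tx":0,"ty":0,"tz":2,"yaw":0},{"tx":0,"ty":0,"tz":2,"yaw":0},{"tx":0,"ty":0,"tz":0,"yaw":0},{"tx":0,"ty":0,"tz":0,"yaw":0}]'

```text
time_s: 19.02
eef_pos: [0.5914, -0.1286, 0.1903]
ee_rot: [[-0.996, -0.091, -0.0], [-0.091, 0.996, 0.0], [0.0, 0.0, -1.0]]
ft_force: [-0.2, -1.0, -2.0]
finger_gap: 0.506
finger_force: 62.7
```

Emit:
arm_command --plan '[{"tx":0,"ty":0,"tz":2,"yaw":0},{"tx":0,"ty":0,"tz":2,"yaw":0},{"tx":0,"ty":0,"tz":0,"yaw":0},{"tx":0,"ty":0,"tz":0,"yaw":0}]'

```text
time_s: 19.35
eef_pos: [0.5914, -0.1286, 0.1863]
ee_rot: [[-0.996, -0.091, -0.0], [-0.091, 0.996, 0.0], [0.0, 0.0, -1.0]]
ft_force: [0.1, -0.4, -2.5]
finger_gap: 0.507
finger_force: 62.7
```

Emit:
arm_command --plan '[{"tx":0,"ty":0,"tz":0.8,"yaw":0},{"tx":0,"ty":0,"tz":0,"yaw":0},{"tx":0,"ty":0,"tz":0,"yaw":0}]'

```text
time_s: 19.6
eef_pos: [0.5914, -0.1286, 0.186]
ee_rot: [[-0.996, -0.091, 0.0], [-0.091, 0.996, -0.0], [-0.0, -0.0, -1.0]]
ft_force: [-0.8, 0.8, 2.7]
finger_gap: 0.508
finger_force: 63.2
```

Emit:
arm_command --plan '[{"tx":0,"ty":0,"tz":0,"yaw":0},{"tx":0,"ty":0,"tz":0,"yaw":0},{"tx":0,"ty":0,"tz":0,"yaw":0},{"tx":0,"ty":0,"tz":-20,"yaw":0},{"tx":0,"ty":0,"tz":-40,"yaw":0},{"tx":0,"ty":0,"tz":-40,"yaw":0},{"tx":0,"ty":0,"tz":-29,"yaw":0},{"tx":0,"ty":0,"tz":0,"yaw":0},{"tx":0,"ty":0,"tz":0,"yaw":0}]' --jaw 58

```text
time_s: 20.35
eef_pos: [0.5915, -0.1286, 0.3162]
ee_rot: [[-0.996, -0.091, 0.003], [-0.091, 0.996, -0.001], [-0.003, -0.002, -1.0]]
ft_force: [-0.3, 0.4, -0.9]
finger_gap: 0.679
finger_force: 0.0
```

Run:
```python
from h import *
c=snap("wrist","w9"); print(plates(c))
h=cv2.cvtColor(c["color"],cv2.COLOR_RGB2HSV); 
m=cv2.inRange(h,(16,110,50),(30,255,255)); cs,_=cv2.findContours(m,0,1)
for k in cs:
    if cv2.contourArea(k)>800: print(cv2.boundingRect(k),[round(v,1) for q in cv2.minAreaRect((unproj(c,k[:,0],.019)[:,:2]*1000).astype(np.float32)) for v in np.ravel(q)])
go(593+57,-123,276,5.3)
```

```text
[[594.6, -128.0, 81.1, 48.0, 5.1], [451.6, 54.3, 75.6, 48.6, 6.6]]
(6, 185, 212, 159) [np.float64(708.2), np.float64(-348.0), np.float64(111.3), np.float64(252.9), np.float64(29.8)]
(291, 143, 54, 85) [np.float64(590.7), np.float64(-128.5), np.float64(78.5), np.float64(46.4), np.float64(5.0)]
(587, 129, 53, 123) [np.float64(570.7), np.float64(157.9), np.float64(128.5), np.float64(56.7), np.float64(19.8)]
(150, 126, 79, 40) [np.float64(564.0), np.float64(-243.0), np.float64(70.0), np.float64(23.5), np.float64(79.4)]
(512, 0, 66, 94) [np.float64(454.5), np.float64(46.1), np.float64(73.0), np.float64(47.0), np.float64(6.4)]
(0, 0, 147, 149) [np.float64(530.5), np.float64(-332.3), np.float64(62.5), np.float64(179.6), np.float64(38.9)]
at [ 591.3 -128.6  314.3] angle-180 5.24 F [ 0.3 -0.1 -1. ] | yaw -0.1 tx -59.0 ty 0.1 tz 38.3
```

Emit:
arm_command --plan '[{"tx":-26,"ty":0,"tz":0,"yaw":0},{"tx":-26,"ty":0,"tz":0,"yaw":0},{"tx":-26,"ty":0,"tz":0,"yaw":0},{"tx":-26,"ty":0,"tz":0,"yaw":0},{"tx":0,"ty":0,"tz":0,"yaw":0},{"tx":0,"ty":0,"tz":0,"yaw":0},{"tx":0,"ty":0,"tz":19,"yaw":0},{"tx":0,"ty":0,"tz":19,"yaw":0},{"tx":0,"ty":0,"tz":0,"yaw":0},{"tx":0,"ty":0,"tz":0,"yaw":0}]' --jaw 0

```text
time_s: 21.23
eef_pos: [0.6943, -0.1193, 0.2756]
ee_rot: [[-0.996, -0.091, -0.003], [-0.091, 0.996, 0.001], [0.003, 0.001, -1.0]]
ft_force: [0.3, -0.8, 1.3]
finger_gap: -0.002
finger_force: 0.0
```

```bash
python3 -c "
from h import *
a=np.radians(5.25);go(591.5+82*np.cos(a),-128.7+82*np.sin(a),285,5.25)"
```

```text
at [ 694.3 -119.3  275.6] angle-180 5.22 F [ 0.3 -0.8  1.3] | yaw -0.0 tx 21.2 ty 0.1 tz -9.4
```

Emit:
arm_command --plan '[{"tx":11,"ty":0,"tz":-4.5,"yaw":0},{"tx":10,"ty":0,"tz":-4.5,"yaw":0},{"tx":8,"ty":0,"tz":0,"yaw":0},{"tx":8,"ty":0,"tz":0,"yaw":0},{"tx":12,"ty":0,"tz":0,"yaw":0},{"tx":12,"ty":0,"tz":0,"yaw":0},{"tx":11.5,"ty":0,"tz":4,"yaw":0},{"tx":11.5,"ty":0,"tz":4,"yaw":0}]'

```text
time_s: 21.9
eef_pos: [0.6107, -0.1269, 0.2794]
ee_rot: [[-0.996, -0.091, 0.003], [-0.091, 0.996, -0.001], [-0.003, -0.001, -1.0]]
ft_force: [0.7, -0.1, 0.1]
finger_gap: 0.0
finger_force: 0.2
```

Emit:
arm_command --plan '[{"tx":10,"ty":0,"tz":7,"yaw":0},{"tx":10,"ty":0,"tz":7,"yaw":0},{"tx":8,"ty":0,"tz":9,"yaw":0},{"tx":8,"ty":0,"tz":9,"yaw":0},{"tx":5.5,"ty":0,"tz":10,"yaw":0},{"tx":5.5,"ty":0,"tz":10,"yaw":0},{"tx":0,"ty":0,"tz":8,"yaw":0},{"tx":0,"ty":0,"tz":7,"yaw":0},{"tx":0,"ty":0,"tz":0,"yaw":0},{"tx":0,"ty":0,"tz":0,"yaw":0}]'

```text
time_s: 22.73
eef_pos: [0.5648, -0.1311, 0.211]
ee_rot: [[-0.996, -0.091, 0.0], [-0.091, 0.996, -0.0], [-0.0, -0.0, -1.0]]
ft_force: [-0.2, -0.5, -0.1]
finger_gap: -0.001
finger_force: 0.0
```

Emit:
arm_command --plan '[{"tx":0,"ty":0,"tz":1.5,"yaw":0},{"tx":0,"ty":0,"tz":1.5,"yaw":0},{"tx":0,"ty":0,"tz":1,"yaw":0},{"tx":0,"ty":0,"tz":0,"yaw":0},{"tx":0,"ty":0,"tz":0,"yaw":0}]'

```text
time_s: 23.15
eef_pos: [0.5646, -0.1311, 0.2067]
ee_rot: [[-0.996, -0.091, 0.0], [-0.091, 0.996, -0.0], [-0.0, -0.0, -1.0]]
ft_force: [-1.1, -0.8, -0.5]
finger_gap: -0.0
finger_force: 0.0
```

Emit:
arm_command --plan '[{"tx":0,"ty":0,"tz":1,"yaw":0},{"tx":0,"ty":0,"tz":0,"yaw":0},{"tx":0,"ty":0,"tz":0,"yaw":0}]'

```text
time_s: 23.4
eef_pos: [0.5646, -0.1311, 0.2062]
ee_rot: [[-0.996, -0.091, 0.0], [-0.091, 0.996, -0.0], [-0.0, -0.0, -1.0]]
ft_force: [-1.9, 0.7, 4.4]
finger_gap: -0.004
finger_force: 2.5
```

Second lid shut. On to the third plate.

Emit:
arm_command --plan '[{"tx":0,"ty":0,"tz":-35,"yaw":-1.4},{"tx":15,"ty":33,"tz":-5,"yaw":0},{"tx":15,"ty":33,"tz":0,"yaw":0},{"tx":15,"ty":33,"tz":0,"yaw":0},{"tx":15,"ty":33,"tz":0,"yaw":0},{"tx":16,"ty":33,"tz":0,"yaw":0},{"tx":16,"ty":33,"tz":0,"yaw":0},{"tx":0,"ty":0,"tz":0,"yaw":0},{"tx":0,"ty":0,"tz":0,"yaw":0},{"tx":0,"ty":0,"tz":0,"yaw":0}]' --jaw 60

```text
time_s: 24.23
eef_pos: [0.4507, 0.0547, 0.2459]
ee_rot: [[-0.993, -0.116, 0.001], [-0.116, 0.993, -0.0], [-0.001, -0.0, -1.0]]
ft_force: [0.0, 0.3, -0.8]
finger_gap: 0.7
finger_force: 0.0
```

Run:
```python
from h import *
c=snap("wrist","w10"); print(plates(c))
go(450.5,55,174,6.6)
```

```text
[[450.7, 55.9, 77.3, 45.1, 6.5]]
at [450.8  54.3 245.8] angle-180 6.61 F [-0.1  0.7  0.1] | yaw 0.0 tx 0.3 ty 0.7 tz 71.8
```

Emit:
arm_command --plan '[{"tx":0.3,"ty":1.3,"tz":30,"yaw":0},{"tx":0,"ty":0,"tz":28,"yaw":0},{"tx":0,"ty":0,"tz":10,"yaw":0},{"tx":0,"ty":0,"tz":4,"yaw":0},{"tx":0,"ty":0,"tz":0,"yaw":0},{"tx":0,"ty":0,"tz":0,"yaw":0}]'

```text
time_s: 24.78
eef_pos: [0.4504, 0.0559, 0.1745]
ee_rot: [[-0.993, -0.115, 0.001], [-0.115, 0.993, -0.0], [-0.001, -0.0, -1.0]]
ft_force: [0.3, -0.1, 0.3]
finger_gap: 0.702
finger_force: 0.0
```

Emit:
arm_command --plan '[{"tx":0,"ty":0,"tz":0,"yaw":0},{"tx":0,"ty":0,"tz":0,"yaw":0},{"tx":0,"ty":0,"tz":0,"yaw":0},{"tx":0,"ty":0,"tz":0,"yaw":0},{"tx":0,"ty":0,"tz":0,"yaw":0},{"tx":0,"ty":0,"tz":0,"yaw":0}]' --jaw 36

```text
time_s: 25.28
eef_pos: [0.4503, 0.0561, 0.1752]
ee_rot: [[-0.993, -0.116, 0.003], [-0.116, 0.993, -0.001], [-0.002, -0.001, -1.0]]
ft_force: [-2.7, -1.0, 9.1]
finger_gap: 0.505
finger_force: 59.5
```

Emit:
arm_command --plan '[{"tx":0,"ty":0,"tz":-15,"yaw":0},{"tx":0,"ty":0,"tz":-25,"yaw":0},{"tx":0,"ty":0,"tz":-31,"yaw":0},{"tx":-25,"ty":8,"tz":0,"yaw":0},{"tx":-26,"ty":8,"tz":0,"yaw":0},{"tx":-26,"ty":8,"tz":0,"yaw":0},{"tx":-26,"ty":8,"tz":0,"yaw":0},{"tx":-26,"ty":0,"tz":0,"yaw":0},{"tx":0,"ty":0,"tz":0,"yaw":0},{"tx":0,"ty":0,"tz":0,"yaw":0},{"tx":0,"ty":0,"tz":0,"yaw":0}]'

```text
time_s: 26.2
eef_pos: [0.5737, 0.1029, 0.2448]
ee_rot: [[-0.993, -0.116, -0.001], [-0.116, 0.993, -0.0], [0.001, 0.0, -1.0]]
ft_force: [-0.7, 0.5, -1.4]
finger_gap: 0.506
finger_force: 62.3
```

```bash
cat >> h.py <<'E'
from scipy.signal import find_peaks
def pk(v,o,th=4):
    g=np.gradient(cv2.GaussianBlur(v.reshape(-1,1),(1,3),0).ravel()); i,_=find_peaks(abs(g),height=th); return [(int(k+o),round(float(g[k]),1)) for k in i]
E
python3 - <<'E'
from h import *
c=snap("wrist","w11"); go(581,102.4,245,6.6)
g=cv2.cvtColor(c["color"],cv2.COLOR_RGB2GRAY).astype(float)
for x in(280,300,320,340): print(" col",x,pk(g[90:200,x-3:x+4].mean(1),90))
for y in(135,145,155,165,175): print(" row",y,pk(g[y-2:y+3,230:400].mean(0),230))
E
```

```text
at [573.6 102.8 244.9] angle-180 6.64 F [-0.2  0.4 -2.5] | yaw 0.0 tx -7.3 ty -1.3 tz -0.1
 col 280 [(118, -6.5), (123, -6.4), (149, -21.1), (154, 7.2), (163, 7.0), (166, -6.8), (169, 7.5), (183, -13.2), (187, 12.5)]
 col 300 [(96, -7.7), (101, -5.1), (149, -27.0), (154, 17.8), (183, -14.0), (187, 12.1)]
 col 320 [(116, 6.4), (120, -10.3), (149, -27.2), (154, 18.0), (183, -12.4), (187, 10.3)]
 col 340 [(94, 11.5), (120, -9.5), (149, -27.0), (154, 9.6), (168, 9.3), (175, 4.7), (180, -5.3), (183, -10.3), (187, 10.1)]
 row 135 [(231, 7.5), (265, -9.6), (392, -25.2)]
 row 145 [(231, 7.0), (244, -5.7), (250, 9.0), (257, -8.0), (391, -29.7)]
 row 155 [(231, 5.7), (237, -6.8), (240, -7.4), (275, -19.4), (336, -6.0), (369, 18.5), (390, -26.1)]
 row 165 [(232, -5.5), (275, -20.2), (279, 10.5), (338, -10.6), (369, 18.8), (388, -25.0)]
 row 175 [(242, 9.7), (246, -8.7), (249, 7.3), (252, -7.6), (259, -5.3), (275, -6.9), (282, -20.8), (285, 8.5), (297, 11.8), (345, -4.7), (349, -9.5), (359, -10.6), (362, 11.3), (368, 16.3), (377, 11.6), (381, -6.0), (387, -36.5)]
```

Run:
```python
from h import *
c=snap("wrist")
M=[(-41,-25,22),(-41,25,22),(-41,-30,21),(-41,30,21)]
fit(c,M,[(282.1,167.4),(360.5,167.4),(275,167.4),(369,167.4)],[.58,.1,.12])
w=cv2.imread("pics/w8.png")
```

```text
pose mm/deg [578.5 106.8] 6.65 res [[0.2, 0.2], [0.6, 0.2], [-0.4, -0.2], [-0.3, -0.2]]
```

Emit:
arm_command --plan '[{"tx":-5.9,"ty":3.1,"tz":0,"yaw":0},{"tx":0,"ty":0,"tz":20,"yaw":0},{"tx":0,"ty":0,"tz":18,"yaw":0},{"tx":0,"ty":0,"tz":6,"yaw":0},{"tx":0,"ty":0,"tz":3,"yaw":0},{"tx":0,"ty":0,"tz":2,"yaw":0},{"tx":0,"ty":0,"tz":0,"yaw":0},{"tx":0,"ty":0,"tz":0,"yaw":0},{"tx":0,"ty":0,"tz":0,"yaw":0}]'

```text
time_s: 27.05
eef_pos: [0.5799, 0.1067, 0.1964]
ee_rot: [[-0.993, -0.116, 0.001], [-0.116, 0.993, -0.0], [-0.001, -0.0, -1.0]]
ft_force: [-0.6, -0.0, -2.1]
finger_gap: 0.511
finger_force: 62.2
```

```bash
python3 -c "
from h import *
go(579.1,106.6,187,6.7)"
```

```text
at [579.9 106.7 196.4] angle-180 6.64 F [-0.6 -0.  -2.1] | yaw -0.1 tx 0.8 ty 0.0 tz 9.4
```

Emit:
arm_command --plan '[{"tx":0.6,"ty":0,"tz":0,"yaw":0},{"tx":0,"ty":0,"tz":2,"yaw":0},{"tx":0,"ty":0,"tz":2,"yaw":0},{"tx":0,"ty":0,"tz":0,"yaw":0},{"tx":0,"ty":0,"tz":0,"yaw":0}]'

```text
time_s: 27.47
eef_pos: [0.5791, 0.1066, 0.1915]
ee_rot: [[-0.993, -0.116, -0.0], [-0.116, 0.993, 0.0], [0.0, 0.0, -1.0]]
ft_force: [-0.8, -0.4, -2.9]
finger_gap: 0.509
finger_force: 62.3
```

Emit:
arm_command --plan '[{"tx":0,"ty":0,"tz":2,"yaw":0},{"tx":0,"ty":0,"tz":2,"yaw":0},{"tx":0,"ty":0,"tz":1,"yaw":0},{"tx":0,"ty":0,"tz":0,"yaw":0},{"tx":0,"ty":0,"tz":0,"yaw":0}]'

```text
time_s: 27.88
eef_pos: [0.5791, 0.1066, 0.1866]
ee_rot: [[-0.993, -0.116, -0.0], [-0.116, 0.993, -0.0], [0.0, -0.0, -1.0]]
ft_force: [-0.8, -0.3, -2.1]
finger_gap: 0.504
finger_force: 62.3
```

Emit:
arm_command --plan '[{"tx":0,"ty":0,"tz":0,"yaw":0},{"tx":0,"ty":0,"tz":0,"yaw":0},{"tx":0,"ty":0,"tz":0,"yaw":0},{"tx":0,"ty":0,"tz":-20,"yaw":0},{"tx":0,"ty":0,"tz":-40,"yaw":0},{"tx":0,"ty":0,"tz":-40,"yaw":0},{"tx":0,"ty":0,"tz":-29,"yaw":0},{"tx":0,"ty":0,"tz":0,"yaw":0},{"tx":0,"ty":0,"tz":0,"yaw":0},{"tx":0,"ty":0,"tz":0,"yaw":0}]' --jaw 58

```text
time_s: 28.72
eef_pos: [0.5789, 0.1066, 0.3148]
ee_rot: [[-0.993, -0.116, -0.001], [-0.116, 0.993, 0.0], [0.001, 0.0, -1.0]]
ft_force: [-0.2, -0.2, -1.6]
finger_gap: 0.679
finger_force: 0.0
```

Run:
```python
from h import *
c=snap("wrist","w12")
h=cv2.cvtColor(c["color"],cv2.COLOR_RGB2HSV); 
m=cv2.inRange(h,(16,110,50),(30,255,255)); cs,_=cv2.findContours(m,0,1)
for k in cs:
    if cv2.contourArea(k)>800: print(cv2.boundingRect(k),[round(float(v),1) for q in cv2.minAreaRect((unproj(c,k[:,0],.019)[:,:2]*1000).astype(np.float32)) for v in np.ravel(q)])
a=np.radians(6.7);go(579.1+104*np.cos(a),106.6+104*np.sin(a),276,6.7)
```

```text
(0, 321, 66, 49) [807.3, -214.9, 69.8, 94.0, 10.0]
(290, 146, 54, 85) [579.3, 106.8, 78.6, 46.6, 6.2]
(523, 128, 85, 204) [602.3, 350.0, 18.4, 221.2, 89.8]
(399, 125, 183, 133) [554.8, 257.4, 188.0, 114.8, 72.3]
at [578.9 106.6 314.3] angle-180 6.64 F [ 0.6  0.3 -1.1] | yaw -0.1 tx -104.2 ty 0.0 tz 38.3
```

Emit:
arm_command --plan '[{"tx":-26,"ty":0,"tz":0,"yaw":0},{"tx":-26,"ty":0,"tz":0,"yaw":0},{"tx":-26,"ty":0,"tz":0,"yaw":0},{"tx":-26,"ty":0,"tz":0,"yaw":0},{"tx":0,"ty":0,"tz":0,"yaw":0},{"tx":0,"ty":0,"tz":0,"yaw":0},{"tx":0,"ty":0,"tz":19,"yaw":0},{"tx":0,"ty":0,"tz":19,"yaw":0},{"tx":0,"ty":0,"tz":0,"yaw":0},{"tx":0,"ty":0,"tz":0,"yaw":0}]' --jaw 0

```text
time_s: 29.6
eef_pos: [0.6818, 0.1186, 0.2769]
ee_rot: [[-0.993, -0.116, -0.003], [-0.116, 0.993, -0.0], [0.003, 0.0, -1.0]]
ft_force: [0.2, 0.6, 1.1]
finger_gap: -0.0
finger_force: 0.0
```

Emit:
arm_command --plan '[{"tx":11,"ty":0,"tz":-4.5,"yaw":0},{"tx":10,"ty":0,"tz":-4.5,"yaw":0},{"tx":8,"ty":0,"tz":0,"yaw":0},{"tx":8,"ty":0,"tz":0,"yaw":0},{"tx":12,"ty":0,"tz":0,"yaw":0},{"tx":12,"ty":0,"tz":0,"yaw":0},{"tx":11.5,"ty":0,"tz":4,"yaw":0},{"tx":11.5,"ty":0,"tz":4,"yaw":0}]'

```text
time_s: 30.27
eef_pos: [0.5984, 0.1088, 0.2805]
ee_rot: [[-0.993, -0.116, 0.003], [-0.116, 0.993, -0.0], [-0.003, -0.0, -1.0]]
ft_force: [0.3, 0.0, 0.0]
finger_gap: -0.0
finger_force: 0.2
```

Emit:
arm_command --plan '[{"tx":10,"ty":0,"tz":7,"yaw":0},{"tx":10,"ty":0,"tz":7,"yaw":0},{"tx":8,"ty":0,"tz":9,"yaw":0},{"tx":8,"ty":0,"tz":9,"yaw":0},{"tx":5.5,"ty":0,"tz":10,"yaw":0},{"tx":5.5,"ty":0,"tz":10,"yaw":0},{"tx":0,"ty":0,"tz":8,"yaw":0},{"tx":0,"ty":0,"tz":7,"yaw":0},{"tx":0,"ty":0,"tz":0,"yaw":0},{"tx":0,"ty":0,"tz":0,"yaw":0}]'

```text
time_s: 31.1
eef_pos: [0.5527, 0.1035, 0.212]
ee_rot: [[-0.993, -0.116, 0.0], [-0.116, 0.993, 0.0], [-0.0, -0.0, -1.0]]
ft_force: [0.0, 0.6, -0.6]
finger_gap: 0.003
finger_force: 0.0
```

Emit:
arm_command --plan '[{"tx":0,"ty":0,"tz":1.5,"yaw":0},{"tx":0,"ty":0,"tz":1.5,"yaw":0},{"tx":0,"ty":0,"tz":1,"yaw":0},{"tx":0,"ty":0,"tz":0,"yaw":0},{"tx":0,"ty":0,"tz":0,"yaw":0}]'

```text
time_s: 31.52
eef_pos: [0.5524, 0.1035, 0.2077]
ee_rot: [[-0.993, -0.116, 0.0], [-0.116, 0.993, 0.0], [-0.0, 0.0, -1.0]]
ft_force: [-0.1, -0.2, -0.2]
finger_gap: -0.001
finger_force: 0.0
```

Emit:
arm_command --plan '[{"tx":0,"ty":0,"tz":1,"yaw":0},{"tx":0,"ty":0,"tz":0,"yaw":0},{"tx":0,"ty":0,"tz":0,"yaw":0}]'

```text
time_s: 31.77
eef_pos: [0.5523, 0.1035, 0.2067]
ee_rot: [[-0.993, -0.116, 0.0], [-0.116, 0.993, 0.0], [-0.0, 0.0, -1.0]]
ft_force: [-0.6, -0.5, 0.2]
finger_gap: 0.0
finger_force: 0.0
```

Emit:
arm_command --plan '[{"tx":0,"ty":0,"tz":1,"yaw":0},{"tx":0,"ty":0,"tz":0,"yaw":0},{"tx":0,"ty":0,"tz":0,"yaw":0}]'

```text
time_s: 32.02
eef_pos: [0.5524, 0.1035, 0.2062]
ee_rot: [[-0.993, -0.116, 0.0], [-0.116, 0.993, -0.0], [-0.0, -0.0, -1.0]]
ft_force: [-1.2, -0.1, 6.3]
finger_gap: 0.002
finger_force: 2.8
```

Emit:
arm_command --plan '[{"tx":0,"ty":0,"tz":-35,"yaw":0},{"tx":0,"ty":0,"tz":-35,"yaw":0},{"tx":0,"ty":0,"tz":-35,"yaw":0},{"tx":0,"ty":0,"tz":-34,"yaw":6.7},{"tx":-2,"ty":-25,"tz":0,"yaw":0},{"tx":-2,"ty":-25,"tz":0,"yaw":0},{"tx":-2,"ty":-25,"tz":0,"yaw":0},{"tx":-2,"ty":-25,"tz":0,"yaw":0},{"tx":-10,"ty":-22,"tz":0,"yaw":0},{"tx":-10,"ty":0,"tz":0,"yaw":0},{"tx":0,"ty":0,"tz":0,"yaw":0},{"tx":0,"ty":0,"tz":0,"yaw":0}]' --jaw 84

```text
time_s: 33.02
eef_pos: [0.5801, -0.0184, 0.3443]
ee_rot: [[-1.0, 0.001, -0.001], [0.001, 1.0, 0.0], [0.001, 0.0, -1.0]]
ft_force: [-0.3, 0.3, 0.1]
finger_gap: 0.983
finger_force: 0.0
```

Run:
```python
from h import *
c=snap("wrist","w13"); go(589,-18,345,0)
im=c["color"][:,:,::-1]
r=cv2.resize(im[60:310,160:480],(768,600),interpolation=cv2.INTER_CUBIC); cv2.imwrite("pics/w13c.png",r)
```

```text
at [579.9 -18.  344.4] angle-180 -0.03 F [-0.9  0.3  0. ] | yaw -0.0 tx -9.1 ty 0.0 tz -0.6
```

View pics/w13c.png

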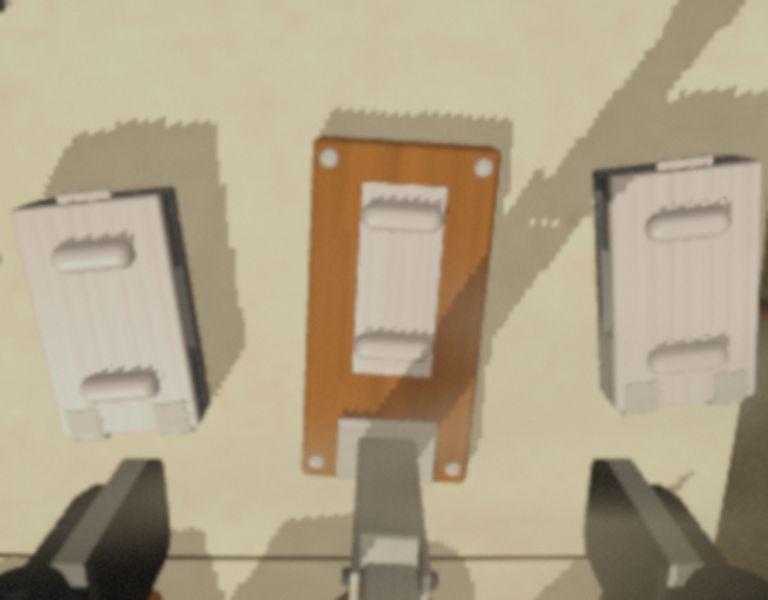

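The foot is at crop (400,280), turned about −3°, and the lids of both far cassettes are shut flat. I'll fit all three from their ribs.

Run:
```python
from h import *
c=snap("wrist"); f=lambda p:(np.array(p,float)+.5)/2.4-.5+(160,60)
R=lambda z:[(-28,-17,z),(-28,17,z),(28,-17,z),(28,17,z)]
fit(c,R(30),f([(52,256),(133,254),(81,388),(158,385)]),[.59,-.128,.09])
fit(c,R(30),f([(646,224),(731,217),(648,359),(729,350)]),[.58,.106,.11])
fit(c,R(15),f([(361,214),(444,216),(354,346),(432,349)]),[.585,-.018,-.05])
uv=f([(361,214),(444,216),(354,346),(432,349),(362,183),(447,186),(352,375),(432,378),(317,140),(498,149),(305,470),(466,481)])
def W(p):
    a,b,cc,d=p[3:]/1000; M=np.array(R(15)+[(-a*1e3,-b*1e3,12.5),(-a*1e3,b*1e3,12.5),(a*1e3,-b*1e3,12.5),(a*1e3,b*1e3,12.5),(-cc*1e3,-38,12),(-cc*1e3,38,12),(d*1e3,-38,12),(d*1e3,38,12)])/1000
    t=p[2]; Q=np.array([[np.cos(t),-np.sin(t)],[np.sin(t),np.cos(t)]]); return np.c_[M[:,:2]@Q.T+p[:2],M[:,2]]
r=least_squares(lambda p:(proj(c,W(p))-uv).ravel(),[.585,-.018,-.05,40,17,60,90],x_scale=[.01,.01,.1,10,10,10,10],loss="soft_l1")
print(np.round(r.x,4),np.degrees(r.x[2]),np.round(r.fun.reshape(-1,2),1).tolist())
```

```text
pose mm/deg [ 590.2 -127. ] 4.11 res [[-0.2, 0.8], [1.1, -1.1], [-1.1, 0.6], [0.2, -0.3]]
pose mm/deg [576.4 106.9] 6.81 res [[-0.1, 0.4], [0.4, -0.7], [-0.3, 0.2], [-0.0, 0.1]]
pose mm/deg [577.8  -9. ] -3.14 res [[-0.4, -0.2], [0.0, 0.9], [-0.1, -0.5], [0.6, -0.1]]
[ 5.78400e-01 -8.90000e-03 -5.48000e-02  4.13983e+01  1.72697e+01
  5.66998e+01  9.09127e+01] -3.138891872798526 [[-0.2, 0.4], [0.1, 1.5], [0.0, 0.0], [0.7, 0.5], [-0.2, -0.9], [0.0, -0.1], [0.1, -0.8], [-0.2, -0.3], [-2.4, -0.3], [1.6, 0.4], [-1.2, 0.7], [0.8, -0.6]]
```

Emit:
arm_command --plan '[{"tx":0,"ty":0,"tz":0,"yaw":3.1},{"tx":-4,"ty":3,"tz":31,"yaw":0},{"tx":-4,"ty":3,"tz":31,"yaw":0},{"tx":-4,"ty":3,"tz":32,"yaw":0},{"tx":0,"ty":0,"tz":0,"yaw":0},{"tx":0,"ty":0,"tz":0,"yaw":0},{"tx":0,"ty":0,"tz":0,"yaw":0}]'

```text
time_s: 33.7
eef_pos: [0.5929, -0.0101, 0.2527]
ee_rot: [[-0.999, 0.055, 0.002], [0.055, 0.999, -0.001], [-0.002, -0.0, -1.0]]
ft_force: [0.9, -0.0, 0.1]
finger_gap: 0.98
finger_force: 0.0
```

Run:
```python
from h import *
c=snap("wrist","w14"); go(580,-9.2,345,-3.1)
im=c["color"][:,:,::-1]
cv2.imwrite("pics/w14c.png",cv2.resize(im[60:310,190:450],(624,600),interpolation=cv2.INTER_CUBIC))
```

```text
at [593.  -10.2 253.1] angle-180 -3.14 F [-0.5 -0.1  0.5] | yaw -0.0 tx 13.0 ty 0.3 tz -91.9
```

View pics/w14c.png

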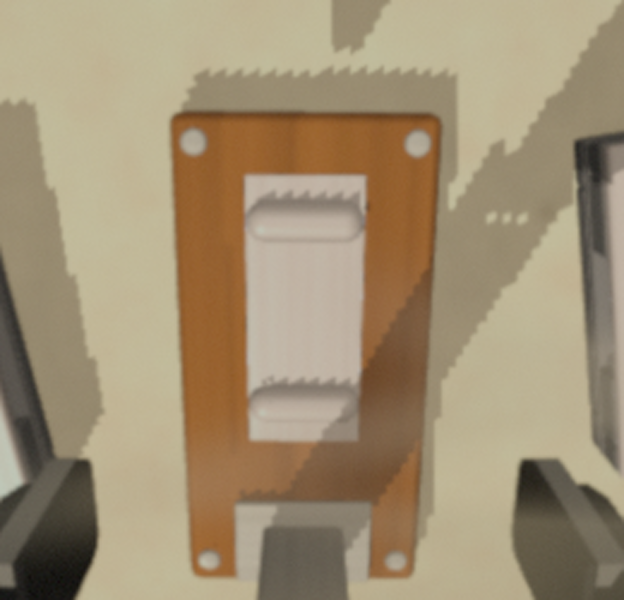

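Run:
```python
from h import *
c=snap("wrist"); f=lambda p:(np.array(p,float)+.5)/2.4-.5+(190,60)
E=[(-34,0,12),(-22,0,12),(22,0,12),(34,0,12),(-28,-17,15),(-28,17,15),(28,-17,15),(28,17,15)]
uv=f([(306,200),(306,241),(304,386),(304,422),(246,221),(365,221),(249,404),(358,404)])
fit(c,E,uv,[.58,-.009,-.055])
fit(c,[(-41.4,-17,12.5),(-41.4,17,12.5),(41.4,-17,12.5),(41.4,17,12.5)],f([(246,175),(366,175),(250,441),(359,441)]),[.58,-.009,-.055])
```

```text
pose mm/deg [579.   -9.4] -3.64 res [[-0.1, -0.4], [-0.2, 0.0], [0.1, -1.1], [-0.1, -1.1], [-0.4, 0.2], [0.5, 0.7], [-0.4, 0.4], [0.8, 0.8]]
pose mm/deg [579.3  -9.3] -3.39 res [[-0.4, -0.6], [0.4, -0.3], [0.1, 0.5], [-0.0, 0.7]]
```

Emit:
arm_command --plan '[{"tx":0,"ty":0,"tz":-10,"yaw":-4.9},{"tx":0,"ty":0,"tz":0,"yaw":-4.9},{"tx":0,"ty":30,"tz":0,"yaw":0},{"tx":0,"ty":30,"tz":0,"yaw":0},{"tx":0,"ty":30,"tz":0,"yaw":0},{"tx":0,"ty":28,"tz":0,"yaw":0},{"tx":0,"ty":0,"tz":0,"yaw":0},{"tx":0,"ty":0,"tz":0,"yaw":0},{"tx":0,"ty":0,"tz":0,"yaw":0}]' --jaw 76

```text
time_s: 34.55
eef_pos: [0.5792, 0.1065, 0.2617]
ee_rot: [[-0.993, -0.116, 0.002], [-0.116, 0.993, -0.0], [-0.002, -0.0, -1.0]]
ft_force: [0.1, -0.4, -0.2]
finger_gap: 0.89
finger_force: 0.0
```

Run:
```python
from h import *
c=snap("wrist","w15"); go(579.2,106.8,173,6.7)
g=cv2.cvtColor(c["color"],cv2.COLOR_RGB2GRAY).astype(float)
for x in(285,300,335,350): print(" col",x,pk(g[90:330,x-3:x+4].mean(1),90))
for y in(180,200,220,240): print(" row",y,pk(g[y-2:y+3,230:400].mean(0),230,6))
```

```text
at [579.3 106.1 261.5] angle-180 6.59 F [0.  0.3 0.2] | yaw -0.1 tx -0.0 ty 0.7 tz 88.5
 col 285 [(98, -4.9), (102, -6.1), (136, -24.1), (141, 24.0), (258, -5.3)]
 col 300 [(137, -10.3), (142, 21.6), (165, -15.0), (169, 10.1), (180, -5.1), (183, 4.2), (241, -11.1), (246, 7.9), (320, -5.4)]
 col 335 [(99, -12.6), (136, -13.0), (142, 21.2), (164, -12.2), (170, 8.3), (183, 4.8), (238, -10.0), (246, 5.0), (258, -5.2), (304, -4.1)]
 col 350 [(98, -10.4), (136, -26.8), (141, 28.6), (258, -8.0)]
 row 180 [(260, 8.4), (360, -14.3), (377, -22.7)]
 row 200 [(241, 11.5), (359, -12.7), (374, -17.5)]
 row 220 [(359, -11.7), (370, -17.7)]
 row 240 [(300, -6.9), (343, 8.0), (358, -11.5), (367, -14.8)]
```

Run:
```python
from h import *
c=snap("wrist"); P=unproj(c,[(318,141.5),(318,258),(285,141.5),(350,141.5)],.0265)*1000; print(np.round(P,1).tolist())
```

```text
[[529.5, 101.3, 26.5], [614.8, 111.3, 26.5], [531.9, 79.7, 26.5], [527.0, 122.2, 26.5]]
```

Emit:
arm_command --plan '[{"tx":0,"ty":0.7,"tz":30,"yaw":0},{"tx":0,"ty":0,"tz":30,"yaw":0},{"tx":0,"ty":0,"tz":20,"yaw":0},{"tx":0,"ty":0,"tz":8,"yaw":0},{"tx":0,"ty":0,"tz":0,"yaw":0},{"tx":0,"ty":0,"tz":0,"yaw":0}]'

```text
time_s: 35.15
eef_pos: [0.5794, 0.1071, 0.1735]
ee_rot: [[-0.993, -0.115, 0.001], [-0.115, 0.993, -0.0], [-0.001, -0.0, -1.0]]
ft_force: [-0.0, -0.3, 0.3]
finger_gap: 0.89
finger_force: 0.0
```

Emit:
arm_command --plan '[{"tx":0,"ty":0,"tz":0,"yaw":0},{"tx":0,"ty":0,"tz":0,"yaw":0},{"tx":0,"ty":0,"tz":0,"yaw":0},{"tx":0,"ty":0,"tz":0,"yaw":0},{"tx":0,"ty":0,"tz":0,"yaw":0},{"tx":0,"ty":0,"tz":0,"yaw":0}]' --jaw 48

```text
time_s: 35.65
eef_pos: [0.5795, 0.1074, 0.1746]
ee_rot: [[-0.993, -0.116, 0.003], [-0.116, 0.993, -0.001], [-0.003, -0.001, -1.0]]
ft_force: [-0.6, -3.2, 6.6]
finger_gap: 0.683
finger_force: 64.9
```

Emit:
arm_command --plan '[{"tx":0,"ty":0,"tz":-10,"yaw":0},{"tx":0,"ty":0,"tz":-20,"yaw":0},{"tx":0,"ty":0,"tz":-25,"yaw":0},{"tx":0,"ty":0,"tz":-23,"yaw":0},{"tx":0,"ty":0,"tz":0,"yaw":4.9},{"tx":0,"ty":0,"tz":0,"yaw":4.9},{"tx":-2,"ty":-25,"tz":0,"yaw":0},{"tx":-2,"ty":-25,"tz":0,"yaw":0},{"tx":-2,"ty":-25,"tz":0,"yaw":0},{"tx":-1,"ty":-25,"tz":0,"yaw":0},{"tx":0,"ty":-16.7,"tz":0,"yaw":0},{"tx":0,"ty":0,"tz":0,"yaw":0}]'

```text
time_s: 36.65
eef_pos: [0.5792, -0.0121, 0.251]
ee_rot: [[-0.998, 0.058, -0.001], [0.058, 0.998, -0.001], [0.001, -0.001, -1.0]]
ft_force: [-0.1, -1.2, -6.4]
finger_gap: 0.686
finger_force: 68.1
```

Emit:
arm_command --plan '[{"tx":0,"ty":0,"tz":0,"yaw":0},{"tx":0,"ty":0,"tz":0,"yaw":0}]'

```text
time_s: 36.82
eef_pos: [0.5793, -0.0087, 0.2508]
ee_rot: [[-0.998, 0.055, -0.001], [0.055, 0.998, 0.0], [0.001, 0.0, -1.0]]
ft_force: [0.1, -0.2, -7.8]
finger_gap: 0.685
finger_force: 68.1
```

Run:
```python
from h import *
c=snap("wrist","w16"); go(580.2,-9.5,194,-3.2)
g=cv2.cvtColor(c["color"],cv2.COLOR_RGB2GRAY).astype(float)
for x in(270,285,345,360): print(" col",x,pk(g[60:200,x-3:x+4].mean(1),60))
```

```text
at [579.3  -8.5 250.7] angle-180 -3.12 F [-0.3  0.7 -7.4] | yaw 0.1 tx -0.9 ty -1.0 tz 56.7
 col 270 [(112, -5.7), (117, -5.2), (127, -20.9), (131, 8.3), (136, 15.5), (146, -17.3), (157, -12.3), (171, 14.2), (176, -6.0)]
 col 285 [(112, -9.5), (127, -20.0), (131, 9.1), (157, -12.7), (170, 12.6)]
 col 345 [(128, -22.2), (160, 8.9), (171, 9.8)]
 col 360 [(128, -22.4), (136, 11.1), (146, -12.4), (170, 12.1), (195, 7.3)]
```

Run:
```python
from h import *
c=snap("wrist"); 
for z,p in((.1025,(318,170.8)),(.076,(280,157)),(.012,(318,130.5)),(.0,(318,127.5))): print(z,np.round(unproj(c,[p],z)*1000,1))
```

```text
0.1025 [[528.8  -5.1 102.5]]
0.076 [[527.2 -22.8  76. ]]
0.012 [[522.2  -4.3  12. ]]
0.0 [[521.4  -4.1   0. ]]
```

Emit:
arm_command --plan '[{"tx":-1.1,"ty":-0.9,"tz":0,"yaw":0},{"tx":0,"ty":0,"tz":20,"yaw":0},{"tx":0,"ty":0,"tz":20,"yaw":0},{"tx":0,"ty":0,"tz":10,"yaw":0},{"tx":0,"ty":0,"tz":4,"yaw":0},{"tx":0,"ty":0,"tz":0,"yaw":0},{"tx":0,"ty":0,"tz":0,"yaw":0},{"tx":0,"ty":0,"tz":0,"yaw":0}]'

```text
time_s: 37.58
eef_pos: [0.5809, -0.0102, 0.1978]
ee_rot: [[-0.998, 0.055, 0.002], [0.055, 0.998, -0.0], [-0.002, -0.0, -1.0]]
ft_force: [0.7, 0.2, -7.0]
finger_gap: 0.686
finger_force: 68.1
```

```bash
python3 -c "
from h import *
go(580.4,-9.5,191,-3.2)"
```

```text
at [580.9 -10.2 197.8] angle-180 -3.15 F [ 0.7  0.2 -7. ] | yaw 0.0 tx 0.6 ty 0.6 tz 6.8
```

Emit:
arm_command --plan '[{"tx":0.4,"ty":0.5,"tz":2,"yaw":0},{"tx":0,"ty":0,"tz":2,"yaw":0},{"tx":0,"ty":0,"tz":1,"yaw":0},{"tx":0,"ty":0,"tz":0,"yaw":0},{"tx":0,"ty":0,"tz":0,"yaw":0}]'

```text
time_s: 38.0
eef_pos: [0.5802, -0.0097, 0.1917]
ee_rot: [[-0.998, 0.055, -0.0], [0.055, 0.998, 0.0], [0.0, 0.0, -1.0]]
ft_force: [1.2, 0.7, -6.9]
finger_gap: 0.682
finger_force: 68.1
```

Emit:
arm_command --plan '[{"tx":0,"ty":0,"tz":2,"yaw":0},{"tx":0,"ty":0,"tz":0,"yaw":0},{"tx":0,"ty":0,"tz":0,"yaw":0}]'

```text
time_s: 38.25
eef_pos: [0.5801, -0.0097, 0.1895]
ee_rot: [[-0.998, 0.055, -0.0], [0.055, 0.998, 0.0], [0.0, 0.0, -1.0]]
ft_force: [-0.2, 0.5, -6.0]
finger_gap: 0.686
finger_force: 68.1
```

Past the rib tops with no resistance, so the recesses are going over the ribs.

Emit:
arm_command --plan '[{"tx":0,"ty":0,"tz":1.5,"yaw":0},{"tx":0,"ty":0,"tz":0.8,"yaw":0},{"tx":0,"ty":0,"tz":0,"yaw":0},{"tx":0,"ty":0,"tz":0,"yaw":0}]'

```text
time_s: 38.58
eef_pos: [0.5802, -0.0096, 0.1873]
ee_rot: [[-0.998, 0.055, -0.0], [0.055, 0.998, 0.0], [0.0, 0.0, -1.0]]
ft_force: [-0.3, 0.0, -6.8]
finger_gap: 0.685
finger_force: 68.1
```

Emit:
arm_command --plan '[{"tx":0,"ty":0,"tz":0.6,"yaw":0},{"tx":0,"ty":0,"tz":0,"yaw":0},{"tx":0,"ty":0,"tz":0,"yaw":0}]'

```text
time_s: 38.83
eef_pos: [0.5802, -0.0097, 0.1869]
ee_rot: [[-0.998, 0.055, 0.0], [0.055, 0.998, -0.0], [-0.0, -0.0, -1.0]]
ft_force: [-0.1, 1.2, -6.1]
finger_gap: 0.684
finger_force: 68.2
```

Emit:
arm_command --plan '[{"tx":0,"ty":0,"tz":0,"yaw":0},{"tx":0,"ty":0,"tz":0,"yaw":0},{"tx":0,"ty":0,"tz":0,"yaw":0},{"tx":0,"ty":0,"tz":-20,"yaw":0},{"tx":0,"ty":0,"tz":-25,"yaw":0},{"tx":0,"ty":0,"tz":-25,"yaw":0},{"tx":0,"ty":0,"tz":0,"yaw":-4.2},{"tx":0,"ty":0,"tz":0,"yaw":-4.2},{"tx":0,"ty":-40,"tz":0,"yaw":0},{"tx":0,"ty":-40,"tz":0,"yaw":0},{"tx":0,"ty":-39.4,"tz":0,"yaw":0},{"tx":0,"ty":0,"tz":0,"yaw":0}]' --jaw 76

```text
time_s: 39.83
eef_pos: [0.5913, -0.1346, 0.2574]
ee_rot: [[-0.996, -0.086, 0.003], [-0.086, 0.996, -0.003], [-0.002, -0.003, -1.0]]
ft_force: [0.1, 0.1, 0.7]
finger_gap: 0.892
finger_force: 0.0
```

Emit:
arm_command --plan '[{"tx":0,"ty":0,"tz":0,"yaw":0},{"tx":0,"ty":0,"tz":0,"yaw":0}]'

```text
time_s: 40.0
eef_pos: [0.591, -0.1284, 0.257]
ee_rot: [[-0.996, -0.091, 0.0], [-0.091, 0.996, 0.0], [-0.0, 0.0, -1.0]]
ft_force: [-0.2, 0.0, -0.4]
finger_gap: 0.889
finger_force: 0.0
```

Run:
```python
from h import *
c=snap("wrist","w17"); go(591.5,-128.7,174,5.25)
g=cv2.cvtColor(c["color"],cv2.COLOR_RGB2GRAY).astype(float)
for x in(285,350): print(" col",x,pk(g[90:200,x-3:x+4].mean(1),90,6))
for y in(180,200): print(" row",y,pk(g[y-2:y+3,230:400].mean(0),230,6))
```

```text
at [ 591.1 -127.7  256.9] angle-180 5.28 F [-0.1  0.3  0.2] | yaw 0.0 tx -0.3 ty -1.0 tz 82.9
 col 285 [(125, -6.1), (139, -21.6), (144, 25.7)]
 col 350 [(101, -9.7), (139, -24.1), (144, 24.9)]
 row 180 [(338, -7.4), (342, 11.3), (360, -13.2), (383, 12.3)]
 row 200 [(359, -13.0), (380, 10.3)]
```

Emit:
arm_command --plan '[{"tx":-0.3,"ty":-1,"tz":30,"yaw":0},{"tx":0,"ty":0,"tz":30,"yaw":0},{"tx":0,"ty":0,"tz":17,"yaw":0},{"tx":0,"ty":0,"tz":6,"yaw":0},{"tx":0,"ty":0,"tz":0,"yaw":0},{"tx":0,"ty":0,"tz":0,"yaw":0}]'

```text
time_s: 40.55
eef_pos: [0.5919, -0.129, 0.1748]
ee_rot: [[-0.996, -0.092, 0.001], [-0.092, 0.996, -0.001], [-0.001, -0.001, -1.0]]
ft_force: [0.1, -0.2, 0.0]
finger_gap: 0.889
finger_force: 0.0
```

Emit:
arm_command --plan '[{"tx":0,"ty":0,"tz":0,"yaw":0},{"tx":0,"ty":0,"tz":0,"yaw":0},{"tx":0,"ty":0,"tz":0,"yaw":0},{"tx":0,"ty":0,"tz":0,"yaw":0},{"tx":0,"ty":0,"tz":0,"yaw":0},{"tx":0,"ty":0,"tz":0,"yaw":0}]' --jaw 48

```text
time_s: 41.05
eef_pos: [0.5919, -0.1293, 0.1757]
ee_rot: [[-0.996, -0.091, 0.003], [-0.091, 0.996, -0.0], [-0.003, -0.001, -1.0]]
ft_force: [-1.9, 2.2, 5.7]
finger_gap: 0.683
finger_force: 64.3
```

Emit:
arm_command --plan '[{"tx":0,"ty":0,"tz":-10,"yaw":0},{"tx":0,"ty":0,"tz":-25,"yaw":0},{"tx":0,"ty":0,"tz":-27,"yaw":0},{"tx":0,"ty":0,"tz":-27,"yaw":0},{"tx":0,"ty":0,"tz":0,"yaw":4.2},{"tx":0,"ty":0,"tz":0,"yaw":4.2},{"tx":4,"ty":25,"tz":0,"yaw":0},{"tx":4,"ty":25,"tz":0,"yaw":0},{"tx":4,"ty":25,"tz":0,"yaw":0},{"tx":4,"ty":25,"tz":0,"yaw":0},{"tx":2,"ty":19,"tz":0,"yaw":0},{"tx":0,"ty":0,"tz":0,"yaw":0}]'

```text
time_s: 42.05
eef_pos: [0.5793, -0.0064, 0.2631]
ee_rot: [[-0.999, 0.052, -0.001], [0.052, 0.999, 0.001], [0.001, 0.001, -1.0]]
ft_force: [0.0, 0.1, -6.1]
finger_gap: 0.687
finger_force: 68.3
```

Emit:
arm_command --plan '[{"tx":0,"ty":0,"tz":0,"yaw":0},{"tx":0,"ty":0,"tz":0,"yaw":0}]'

```text
time_s: 42.22
eef_pos: [0.58, -0.0101, 0.263]
ee_rot: [[-0.998, 0.055, -0.0], [0.055, 0.998, -0.0], [0.0, -0.0, -1.0]]
ft_force: [-0.3, -0.0, -6.9]
finger_gap: 0.685
finger_force: 68.3
```

Run:
```python
from h import *
c=snap("wrist","w18"); go(580.2,-9.7,223,-3.2)
g=cv2.cvtColor(c["color"],cv2.COLOR_RGB2GRAY).astype(float)
for x in(270,285,345,360): print(" col",x,pk(g[90:200,x-3:x+4].mean(1),90))
```

```text
at [580.  -10.4 262.9] angle-180 -3.20 F [-0.3 -0.9 -7.7] | yaw 0.0 tx -0.1 ty 0.8 tz 39.9
 col 270 [(120, -5.2), (125, -20.2), (129, 5.7), (133, 9.4), (141, -11.1), (145, 9.7), (158, -21.1), (163, -4.5), (171, 12.9)]
 col 285 [(110, -9.7), (125, -20.0), (144, 23.6), (158, -34.0), (163, -4.4), (171, 12.3)]
 col 345 [(125, -22.5), (143, 18.3), (158, -19.4), (161, 8.1), (171, 11.1)]
 col 360 [(125, -20.7), (133, 11.2), (139, -9.3), (143, 16.1), (158, -19.8), (171, 11.7), (193, 9.0)]
```

Run:
```python
from h import *
c=snap("wrist"); 
for z,p in((.1137,(318,171)),(.088,(318,158)),(.0385,(318,143.6))): print(z,np.round(unproj(c,[p],z)*1000,1))
g=cv2.cvtColor(c["color"],cv2.COLOR_RGB2GRAY).astype(float)
for y in(148,152,180,190,200): print(" row",y,pk(g[y-2:y+3,230:410].mean(0),230,6))
```

```text
0.1137 [[529.8  -7.1 113.7]]
0.088 [[529.5  -7.   88. ]]
0.0385 [[529.7  -6.7  38.5]]
 row 148 [(266, -25.6), (271, 21.7), (318, -13.8), (365, -16.8), (371, 20.2)]
 row 152 [(266, -25.1), (271, 21.7), (318, -12.5), (365, -16.9), (370, 21.5)]
 row 180 [(242, -19.1), (407, 11.2)]
 row 190 [(243, -17.6), (382, -7.4), (401, 8.3)]
 row 200 [(243, -17.4), (284, 6.4), (294, -13.3), (347, 8.2), (388, -7.7), (392, 8.8)]
```

Emit:
arm_command --plan '[{"tx":0,"ty":0.8,"tz":0,"yaw":0},{"tx":0,"ty":0,"tz":20,"yaw":0},{"tx":0,"ty":0,"tz":12,"yaw":0},{"tx":0,"ty":0,"tz":5,"yaw":0},{"tx":0,"ty":0,"tz":2,"yaw":0},{"tx":0,"ty":0,"tz":0,"yaw":0},{"tx":0,"ty":0,"tz":0,"yaw":0},{"tx":0,"ty":0,"tz":0,"yaw":0}]'

```text
time_s: 42.98
eef_pos: [0.5803, -0.009, 0.2245]
ee_rot: [[-0.998, 0.055, 0.001], [0.055, 0.998, -0.0], [-0.001, -0.0, -1.0]]
ft_force: [-0.7, -0.5, -6.6]
finger_gap: 0.683
finger_force: 68.2
```

```bash
python3 -c "
from h import *
go(580.1,-9.6,219,-3.2)"
```

```text
at [580.3  -9.  224.5] angle-180 -3.16 F [-0.7 -0.5 -6.6] | yaw 0.0 tx 0.2 ty -0.6 tz 5.5
```

Emit:
arm_command --plan '[{"tx":0,"ty":-0.5,"tz":2,"yaw":0},{"tx":0,"ty":0,"tz":2,"yaw":0},{"tx":0,"ty":0,"tz":1.5,"yaw":0},{"tx":0,"ty":0,"tz":0,"yaw":0},{"tx":0,"ty":0,"tz":0,"yaw":0}]'

```text
time_s: 43.4
eef_pos: [0.5801, -0.0094, 0.2181]
ee_rot: [[-0.998, 0.055, -0.0], [0.055, 0.998, 0.0], [0.0, 0.0, -1.0]]
ft_force: [0.4, -0.5, -6.9]
finger_gap: 0.685
finger_force: 68.2
```

Emit:
arm_command --plan '[{"tx":0,"ty":0,"tz":1.5,"yaw":0},{"tx":0,"ty":0,"tz":1,"yaw":0},{"tx":0,"ty":0,"tz":0,"yaw":0},{"tx":0,"ty":0,"tz":0,"yaw":0}]'

```text
time_s: 43.73
eef_pos: [0.5801, -0.0094, 0.2157]
ee_rot: [[-0.998, 0.055, -0.0], [0.055, 0.998, 0.0], [0.0, 0.0, -1.0]]
ft_force: [0.3, -0.2, -6.3]
finger_gap: 0.688
finger_force: 68.3
```

Emit:
arm_command --plan '[{"tx":0,"ty":0,"tz":0.8,"yaw":0},{"tx":0,"ty":0,"tz":0,"yaw":0},{"tx":0,"ty":0,"tz":0,"yaw":0}]'

```text
time_s: 43.98
eef_pos: [0.5801, -0.0094, 0.215]
ee_rot: [[-0.998, 0.055, 0.0], [0.055, 0.998, 0.0], [-0.0, 0.0, -1.0]]
ft_force: [-0.8, 0.4, -6.2]
finger_gap: 0.687
finger_force: 68.3
```

Emit:
arm_command --plan '[{"tx":0,"ty":0,"tz":0,"yaw":0},{"tx":0,"ty":0,"tz":0,"yaw":0},{"tx":0,"ty":0,"tz":0,"yaw":0},{"tx":0,"ty":0,"tz":-20,"yaw":0},{"tx":0,"ty":0,"tz":-30,"yaw":0},{"tx":0,"ty":0,"tz":0,"yaw":-5.2},{"tx":25,"ty":-28,"tz":0,"yaw":0},{"tx":25,"ty":-28,"tz":0,"yaw":0},{"tx":25,"ty":-28,"tz":0,"yaw":0},{"tx":25,"ty":-28,"tz":0,"yaw":0},{"tx":25,"ty":-28,"tz":0,"yaw":0},{"tx":25,"ty":-28,"tz":0,"yaw":0}]' --jaw 76

```text
time_s: 44.98
eef_pos: [0.435, -0.1838, 0.2656]
ee_rot: [[-0.999, -0.036, 0.001], [-0.036, 0.999, -0.001], [-0.001, -0.001, -1.0]]
ft_force: [1.8, 0.3, 0.0]
finger_gap: 0.886
finger_force: 0.0
```

Emit:
arm_command --plan '[{"tx":15.5,"ty":-14,"tz":8,"yaw":0},{"tx":0,"ty":0,"tz":0,"yaw":0},{"tx":0,"ty":0,"tz":0,"yaw":0},{"tx":0,"ty":0,"tz":0,"yaw":0}]'

```text
time_s: 45.32
eef_pos: [0.4217, -0.197, 0.2575]
ee_rot: [[-0.999, -0.036, 0.001], [-0.036, 0.999, -0.001], [-0.001, -0.001, -1.0]]
ft_force: [0.0, -0.2, 0.5]
finger_gap: 0.89
finger_force: 0.0
```

Run:
```python
from h import *
c=snap("wrist","w19"); go(421.2,-197.2,175,2.0)
g=cv2.cvtColor(c["color"],cv2.COLOR_RGB2GRAY).astype(float)
for x in(285,350): print(" col",x,pk(g[90:200,x-3:x+4].mean(1),90,6))
for y in(160,180): print(" row",y,pk(g[y-2:y+3,230:400].mean(0),230,6))
print(unproj(c,[(318,144)],.0265)*1000)
```

```text
at [ 421.8 -196.7  257.4] angle-180 2.10 F [ 0.2  0.3 -0.2] | yaw 0.1 tx 0.6 ty -0.5 tz 82.4
 col 285 [(136, -21.4), (142, 26.1)]
 col 350 [(96, -10.2), (136, -21.2), (142, 26.1)]
 row 160 [(360, -14.8), (381, 14.7)]
 row 180 [(340, 6.6), (359, -13.0), (379, 13.2)]
[[ 372.58421568 -197.86745217   26.5       ]]
```

Emit:
arm_command --plan '[{"tx":0.2,"ty":-0.4,"tz":30,"yaw":0},{"tx":0,"ty":0,"tz":30,"yaw":0},{"tx":0,"ty":0,"tz":17,"yaw":0},{"tx":0,"ty":0,"tz":6,"yaw":0},{"tx":0,"ty":0,"tz":0,"yaw":0},{"tx":0,"ty":0,"tz":0,"yaw":0}]'

```text
time_s: 45.87
eef_pos: [0.4216, -0.1974, 0.1747]
ee_rot: [[-0.999, -0.037, 0.001], [-0.037, 0.999, -0.001], [-0.001, -0.001, -1.0]]
ft_force: [-0.2, 0.1, -0.1]
finger_gap: 0.89
finger_force: 0.0
```

Emit:
arm_command --plan '[{"tx":0,"ty":0,"tz":0,"yaw":0},{"tx":0,"ty":0,"tz":0,"yaw":0},{"tx":0,"ty":0,"tz":0,"yaw":0},{"tx":0,"ty":0,"tz":0,"yaw":0},{"tx":0,"ty":0,"tz":0,"yaw":0},{"tx":0,"ty":0,"tz":0,"yaw":0}]' --jaw 48

```text
time_s: 46.37
eef_pos: [0.4214, -0.1977, 0.1754]
ee_rot: [[-0.999, -0.036, 0.002], [-0.036, 0.999, -0.002], [-0.002, -0.002, -1.0]]
ft_force: [-0.3, 1.6, 6.1]
finger_gap: 0.685
finger_force: 63.5
```

Emit:
arm_command --plan '[{"tx":0,"ty":0,"tz":-10,"yaw":0},{"tx":0,"ty":0,"tz":-25,"yaw":0},{"tx":0,"ty":0,"tz":-27,"yaw":0},{"tx":0,"ty":0,"tz":-27,"yaw":0},{"tx":0,"ty":0,"tz":-26,"yaw":5.2},{"tx":-18,"ty":25,"tz":0,"yaw":0},{"tx":-18,"ty":25,"tz":0,"yaw":0},{"tx":-18,"ty":25,"tz":0,"yaw":0},{"tx":-18,"ty":25,"tz":0,"yaw":0},{"tx":-18,"ty":25,"tz":0,"yaw":0},{"tx":-18,"ty":25,"tz":0,"yaw":0},{"tx":-18,"ty":25,"tz":0,"yaw":0}]'

```text
time_s: 47.37
eef_pos: [0.5567, -0.0282, 0.2893]
ee_rot: [[-0.998, 0.055, -0.001], [0.055, 0.998, 0.0], [0.001, 0.0, -1.0]]
ft_force: [0.5, -1.1, -8.1]
finger_gap: 0.684
finger_force: 69.2
```

Emit:
arm_command --plan '[{"tx":-18,"ty":21.5,"tz":0,"yaw":0},{"tx":-3.8,"ty":0,"tz":0,"yaw":0},{"tx":0,"ty":0,"tz":0,"yaw":0},{"tx":0,"ty":0,"tz":0,"yaw":0},{"tx":0,"ty":0,"tz":0,"yaw":0}]'

```text
time_s: 47.78
eef_pos: [0.5787, -0.0102, 0.289]
ee_rot: [[-0.998, 0.056, -0.001], [0.056, 0.998, 0.0], [0.001, -0.0, -1.0]]
ft_force: [0.3, -1.2, -7.8]
finger_gap: 0.684
finger_force: 69.2
```

Run:
```python
from h import *
c=snap("wrist","w20"); go(580.1,-9.5,250,-3.2)
g=cv2.cvtColor(c["color"],cv2.COLOR_RGB2GRAY).astype(float)
for x in(285,345,360): print(" col",x,pk(g[90:200,x-3:x+4].mean(1),90,5))
for y in(148,152): print(" row",y,pk(g[y-2:y+3,230:410].mean(0),230,6))
for z,p in((.1407,(318,171)),(.115,(318,158)),(.0655,(318,143.6))): print(z,np.round(unproj(c,[p],z)*1000,1))
```

```text
at [578.8 -10.3 289.1] angle-180 -3.22 F [ 0.7 -0.2 -7.7] | yaw -0.0 tx -1.3 ty 0.8 tz 39.1
 col 285 [(110, -11.1), (124, -22.4), (136, -6.5), (147, 24.8), (158, -33.2), (170, 13.0)]
 col 345 [(124, -21.9), (139, 8.4), (142, -8.3), (146, 19.1), (157, -18.1), (160, 5.5), (170, 11.2)]
 col 360 [(125, -18.7), (131, 9.1), (139, -8.5), (146, 18.4), (158, -20.0), (170, 12.4), (193, 6.4)]
 row 148 [(271, -10.5), (315, -8.5)]
 row 152 [(315, -15.3)]
0.1407 [[528.1  -6.8 140.7]]
0.115 [[527.8  -6.6 115. ]]
0.0655 [[528.   -6.4  65.5]]
```

Emit:
arm_command --plan '[{"tx":-2,"ty":0.9,"tz":0,"yaw":0},{"tx":0,"ty":0,"tz":20,"yaw":0},{"tx":0,"ty":0,"tz":12,"yaw":0},{"tx":0,"ty":0,"tz":4,"yaw":0},{"tx":0,"ty":0,"tz":2,"yaw":0},{"tx":0,"ty":0,"tz":0,"yaw":0},{"tx":0,"ty":0,"tz":0,"yaw":0},{"tx":0,"ty":0,"tz":0,"yaw":0}]'

```text
time_s: 48.5
eef_pos: [0.5816, -0.0089, 0.2518]
ee_rot: [[-0.998, 0.055, 0.001], [0.055, 0.998, -0.0], [-0.001, -0.0, -1.0]]
ft_force: [-0.3, 0.5, -7.4]
finger_gap: 0.687
finger_force: 69.2
```

```bash
python3 -c "
from h import *
go(580.8,-9.5,245,-3.2)"
```

```text
at [581.6  -8.9 251.8] angle-180 -3.17 F [-0.3  0.5 -7.4] | yaw 0.0 tx 0.8 ty -0.7 tz 6.8
```

Emit:
arm_command --plan '[{"tx":0.7,"ty":-0.5,"tz":2,"yaw":0},{"tx":0,"ty":0,"tz":2,"yaw":0},{"tx":0,"ty":0,"tz":2,"yaw":0},{"tx":0,"ty":0,"tz":0.8,"yaw":0},{"tx":0,"ty":0,"tz":0,"yaw":0},{"tx":0,"ty":0,"tz":0,"yaw":0}]'

```text
time_s: 49.0
eef_pos: [0.5807, -0.0092, 0.2441]
ee_rot: [[-0.998, 0.055, -0.0], [0.055, 0.998, 0.0], [0.0, 0.0, -1.0]]
ft_force: [-0.1, 0.6, -8.1]
finger_gap: 0.689
finger_force: 69.2
```

Emit:
arm_command --plan '[{"tx":0,"ty":0,"tz":1.5,"yaw":0},{"tx":0,"ty":0,"tz":1,"yaw":0},{"tx":0,"ty":0,"tz":0,"yaw":0},{"tx":0,"ty":0,"tz":0,"yaw":0}]'

```text
time_s: 49.33
eef_pos: [0.5807, -0.0092, 0.2417]
ee_rot: [[-0.998, 0.055, 0.0], [0.055, 0.998, -0.0], [-0.0, -0.0, -1.0]]
ft_force: [0.2, -0.0, -8.0]
finger_gap: 0.688
finger_force: 69.3
```

Emit:
arm_command --plan '[{"tx":0,"ty":0,"tz":0.5,"yaw":0},{"tx":0,"ty":0,"tz":0,"yaw":0},{"tx":0,"ty":0,"tz":0,"yaw":0}]'

```text
time_s: 49.58
eef_pos: [0.5807, -0.0092, 0.2414]
ee_rot: [[-0.998, 0.055, 0.0], [0.055, 0.998, -0.0], [-0.0, -0.0, -1.0]]
ft_force: [-2.9, 0.2, -3.6]
finger_gap: 0.684
finger_force: 69.7
```

Emit:
arm_command --plan '[{"tx":0,"ty":0,"tz":0,"yaw":0},{"tx":0,"ty":0,"tz":0,"yaw":0},{"tx":0,"ty":0,"tz":0,"yaw":0},{"tx":0,"ty":0,"tz":-20,"yaw":0},{"tx":0,"ty":0,"tz":-35,"yaw":0},{"tx":0,"ty":0,"tz":-35,"yaw":0},{"tx":0,"ty":0,"tz":-35,"yaw":0},{"tx":0,"ty":0,"tz":-34,"yaw":0},{"tx":0,"ty":0,"tz":0,"yaw":0},{"tx":0,"ty":0,"tz":0,"yaw":0},{"tx":0,"ty":0,"tz":0,"yaw":0}]' --jaw 76

```text
time_s: 50.5
eef_pos: [0.5806, -0.0092, 0.3996]
ee_rot: [[-0.998, 0.055, -0.001], [0.055, 0.998, 0.0], [0.001, 0.0, -1.0]]
ft_force: [-0.2, 0.1, -0.6]
finger_gap: 0.891
finger_force: 0.0
```

Run:
```python
from h import *
a=np.radians(-3.2); go(579.7+125*np.cos(a),-9.5+125*np.sin(a),400,-3.2)
c=snap("wrist","w21"); s=snap("side","s21")
A=cv2.resize(c["color"][:,:,::-1][80:400,130:510],(513,432),interpolation=cv2.INTER_CUBIC)
B=cv2.resize(s["color"][:,:,::-1][110:230,255:375],(287,287),interpolation=cv2.INTER_CUBIC)
C=np.zeros((600,800,3),np.uint8);C[:432,:513]=A;C[:287,513:]=B;cv2.imwrite("pics/m21.png",C)
d=bot.silhouettes("hold_down","side"); print([(round(x["p"],2),np.round(x["rect"])) for x in d])
# predicted bar tip in the side view for angles
f=lambda x,y,z:np.array([579.7+x*np.cos(a)-y*np.sin(a),-9.5+x*np.sin(a)+y*np.cos(a),z])/1000
for t in(1.57,1.65,1.8): print(t,proj(s,[f(77-98*np.cos(t),0,106+98*np.sin(t)),f(77,0,106)]).round(1).tolist())
print("top lid",proj(s,[f(x,y,93) for x in(-50,50) for y in(-30,30)]).round(0).tolist(), proj(c,[f(x,y,93) for x in(-50,50) for y in(-30,30)]).round(0).tolist())
g=cv2.cvtColor(c["color"],cv2.COLOR_RGB2GRAY).astype(float)
for x in(300,335): print(" col",x,pk(g[90:300,x-2:x+3].mean(1),90,7))
```

```text
at [580.6  -9.2 399.6] angle-180 -3.16 F [-0.2  0.1 -0.6] | yaw 0.0 tx -124.1 ty -0.3 tz -0.4
[(0.68, array([332., 132., 343., 164.]))]
1.57 [[334.7, 130.8], [333.9, 164.7]]
1.65 [[337.9, 130.4], [333.9, 164.7]]
1.8 [[343.7, 130.3], [333.9, 164.7]]
top lid [[287.0, 185.0], [283.0, 170.0], [327.0, 178.0], [320.0, 164.0]] [[282.0, 130.0], [350.0, 130.0], [285.0, 234.0], [347.0, 234.0]]
 col 300 [(105, -8.7), (115, -19.5), (131, 30.2), (149, -7.9), (208, -11.4), (252, -10.7), (270, 10.0), (285, -10.5)]
 col 335 [(115, -22.2), (131, 30.7), (237, 17.0), (260, -12.4), (266, -10.1), (268, 11.7), (281, -12.5), (290, 9.8)]
```

View pics/m21.png

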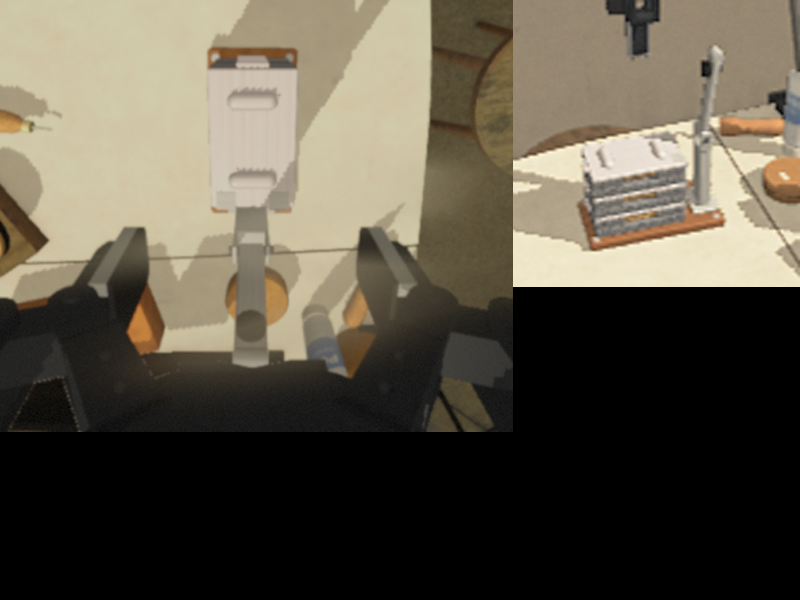

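The picture shows the three cassettes stacked flush and parallel on the foot, with the bar leaning slightly back at about 1.75 rad. A thin rod stands somewhere behind, so I'll check its position before reaching over.

Run:
```python
from h import *
a=snap("scene");b=snap("side")
def plane(c,p,q):
    o=np.array(c["extrinsics"])[:3,3]; d=unproj(c,[p,q],0)-o; n=np.cross(*d); n/=np.linalg.norm(n); return n,n@o
n1,d1=plane(a,(303,0),(330,140)); n2,d2=plane(b,(357,10),(379,125))
for z in(.1,.3,.5,.7):
    print(z,np.linalg.solve(np.array([n1,n2,[0,0,1]]),[d1,d2,z]).round(3))
print(tri(a,(340,127),b,(385,150)))
```

```text
0.1 [0.865 0.163 0.1  ]
0.3 [0.804 0.151 0.3  ]
0.5 [0.743 0.14  0.5  ]
0.7 [0.682 0.128 0.7  ]
(array([0.864, 0.097, 0.066]), array([0.00149]))
```

Emit:
arm_command --plan '[{"tx":0,"ty":-0.3,"tz":0,"yaw":0},{"tx":-20,"ty":0,"tz":0,"yaw":0},{"tx":-25,"ty":0,"tz":0,"yaw":0},{"tx":-25,"ty":0,"tz":0,"yaw":0},{"tx":-25,"ty":0,"tz":0,"yaw":0},{"tx":-20,"ty":0,"tz":0,"yaw":0},{"tx":-9,"ty":0,"tz":0,"yaw":0},{"tx":0,"ty":0,"tz":0,"yaw":0},{"tx":0,"ty":0,"tz":0,"yaw":0},{"tx":0,"ty":0,"tz":0,"yaw":0}]' --jaw 0

```text
time_s: 51.58
eef_pos: [0.704, -0.0163, 0.4002]
ee_rot: [[-0.998, 0.055, -0.0], [0.055, 0.998, 0.0], [0.0, 0.0, -1.0]]
ft_force: [-0.8, -0.6, 0.4]
finger_gap: -0.004
finger_force: 0.0
```

```bash
python3 -c "
from h import *
a=np.radians(-3.2); go(579.7+110*np.cos(a),-9.5+110*np.sin(a),358,-3.2)"
```

```text
at [704.  -16.3 400.2] angle-180 -3.16 F [-0.8 -0.6  0.4] | yaw 0.0 tx 14.5 ty -0.1 tz 42.2
```

Emit:
arm_command --plan '[{"tx":0,"ty":0,"tz":21,"yaw":0},{"tx":0,"ty":0,"tz":21,"yaw":0},{"tx":0,"ty":0,"tz":0,"yaw":0},{"tx":7,"ty":0,"tz":0,"yaw":0},{"tx":7,"ty":0,"tz":0,"yaw":0},{"tx":8,"ty":0,"tz":-3.5,"yaw":0},{"tx":8,"ty":0,"tz":-3.5,"yaw":0},{"tx":8,"ty":0,"tz":-1,"yaw":0},{"tx":8,"ty":0,"tz":-1,"yaw":0},{"tx":7.5,"ty":0,"tz":-0.6,"yaw":0},{"tx":0,"ty":0,"tz":0,"yaw":0}]'

```text
time_s: 52.5
eef_pos: [0.65, -0.0132, 0.3698]
ee_rot: [[-0.998, 0.055, 0.002], [0.055, 0.998, -0.0], [-0.002, -0.0, -1.0]]
ft_force: [0.6, 0.3, 0.2]
finger_gap: -0.0
finger_force: 0.0
```

Emit:
arm_command --plan '[{"tx":11,"ty":0,"tz":3.5,"yaw":0},{"tx":11,"ty":0,"tz":4,"yaw":0},{"tx":10,"ty":0,"tz":6,"yaw":0},{"tx":9.6,"ty":0,"tz":7,"yaw":0},{"tx":8,"ty":0,"tz":8.5,"yaw":0},{"tx":7.6,"ty":0,"tz":9,"yaw":0},{"tx":9,"ty":0,"tz":10,"yaw":0},{"tx":9,"ty":0,"tz":10,"yaw":0},{"tx":8,"ty":0,"tz":10,"yaw":0},{"tx":0,"ty":0,"tz":8,"yaw":0},{"tx":0,"ty":0,"tz":0,"yaw":0},{"tx":0,"ty":0,"tz":0,"yaw":0}]'

```text
time_s: 53.5
eef_pos: [0.5685, -0.0089, 0.2922]
ee_rot: [[-0.998, 0.055, 0.0], [0.055, 0.998, -0.0], [-0.0, -0.0, -1.0]]
ft_force: [0.2, -0.1, -0.1]
finger_gap: 0.001
finger_force: 0.0
```

```bash
python3 -c "
from h import *
a=np.radians(-3.2); go(579.7-13*np.cos(a),-9.5-13*np.sin(a),285.5,-3.2)"
```

```text
at [568.5  -8.9 292.2] angle-180 -3.16 F [ 0.2 -0.1 -0.1] | yaw 0.0 tx 1.8 ty 0.1 tz 6.7
```

Emit:
arm_command --plan '[{"tx":1.5,"ty":0,"tz":2,"yaw":0},{"tx":0,"ty":0,"tz":2,"yaw":0},{"tx":0,"ty":0,"tz":1.2,"yaw":0},{"tx":0,"ty":0,"tz":0,"yaw":0},{"tx":0,"ty":0,"tz":0,"yaw":0}]'

```text
time_s: 53.92
eef_pos: [0.5667, -0.0088, 0.2869]
ee_rot: [[-0.998, 0.055, 0.001], [0.055, 0.998, -0.0], [-0.001, -0.0, -1.0]]
ft_force: [0.0, -0.6, 2.6]
finger_gap: -0.003
finger_force: 1.0
```

Emit:
arm_command --plan '[{"tx":0,"ty":0,"tz":1,"yaw":0},{"tx":0,"ty":0,"tz":0,"yaw":0},{"tx":0,"ty":0,"tz":0,"yaw":0}]'

```text
time_s: 54.17
eef_pos: [0.5667, -0.0088, 0.2866]
ee_rot: [[-0.998, 0.055, 0.001], [0.055, 0.998, -0.0], [-0.001, -0.0, -1.0]]
ft_force: [-2.0, -0.1, 8.9]
finger_gap: 0.001
finger_force: 4.3
```

Emit:
arm_command --plan '[{"tx":0,"ty":0,"tz":0.8,"yaw":0},{"tx":0,"ty":0,"tz":0,"yaw":0},{"tx":0,"ty":0,"tz":0,"yaw":0}]'

```text
time_s: 54.42
eef_pos: [0.5666, -0.0087, 0.2864]
ee_rot: [[-0.998, 0.055, 0.002], [0.055, 0.998, -0.001], [-0.002, -0.0, -1.0]]
ft_force: [-4.5, 1.5, 14.0]
finger_gap: -0.003
finger_force: 6.9
```

Emit:
arm_command --plan '[{"tx":0,"ty":0,"tz":-5,"yaw":0},{"tx":0,"ty":0,"tz":-30,"yaw":0},{"tx":0,"ty":0,"tz":-35,"yaw":0},{"tx":30,"ty":0,"tz":-30,"yaw":0},{"tx":35,"ty":0,"tz":0,"yaw":0},{"tx":0,"ty":0,"tz":0,"yaw":0},{"tx":0,"ty":0,"tz":0,"yaw":0},{"tx":0,"ty":0,"tz":0,"yaw":0}]'

```text
time_s: 55.08
eef_pos: [0.5025, -0.0053, 0.3843]
ee_rot: [[-0.998, 0.055, 0.001], [0.055, 0.998, -0.0], [-0.001, -0.0, -1.0]]
ft_force: [-0.1, -0.2, 0.5]
finger_gap: 0.001
finger_force: 0.0
```

Run:
```python
from h import *
s=snap("side","s22"); a=np.radians(-3.2); go(0,0,0,0)
f=lambda x,y,z:np.array([579.7+x*np.cos(a)-y*np.sin(a),-9.5+x*np.sin(a)+y*np.cos(a),z])/1000
print([(round(x["p"],2),np.round(x["rect"],1).tolist()) for x in bot.silhouettes("hold_down","side")])
print([(round(x["p"],2),np.round(x["rect"],1).tolist()) for x in bot.silhouettes("cassette_a","side")])
for t in(0,.04,.1): print(t,proj(s,[f(77-98*np.cos(t),0,106+98*np.sin(t)),f(77,0,106)]).round(1).tolist())
g=cv2.cvtColor(s["color"],cv2.COLOR_RGB2GRAY).astype(float)
for x in(298,303,308): print(x,pk(g[140:190,x-1:x+2].mean(1),140,5))
c=snap("wrist","w22")
for t in(0,.1): print("wrist bar end",t,proj(c,[f(77-98*np.cos(t),y,106+98*np.sin(t)) for y in(-9,9)]).round(1).tolist())
print([(round(x["p"],2),np.round(x["rect"],1).tolist()) for x in bot.silhouettes("hold_down","wrist")])
```

```text
at [502.8  -5.4 384.1] angle-180 -3.17 F [ 0.5 -0.9 -1.1] | yaw -3.2 tx 502.8 ty 5.4 tz 384.1
[(0.56, [294.2, 163.3, 338.4, 174.5])]
[(0.71, [287.4, 195.9, 330.4, 210.1]), (0.6, [283.8, 187.9, 325.8, 201.5]), (0.55, [281.3, 168.7, 329.6, 194.2])]
0 [[296.0, 171.3], [333.9, 164.7]]
0.04 [[296.0, 170.0], [333.9, 164.7]]
0.1 [[296.0, 168.1], [333.9, 164.7]]
298 [(163, -8.7), (166, 38.2), (171, -12.2), (176, 25.2), (184, -43.2)]
303 [(162, -6.0), (165, 35.0), (167, -37.0), (170, 44.3), (173, -52.3), (176, 61.7), (183, -42.2), (186, 9.8), (188, -13.2)]
308 [(164, 36.7), (171, -27.6), (174, 29.2), (182, -42.5), (185, 12.5), (187, -11.1)]
wrist bar end 0 [[306.5, 254.7], [326.6, 254.7]]
wrist bar end 0.1 [[306.2, 260.7], [327.0, 260.7]]
[(0.48, [313.7, 322.9, 323.2, 346.9])]
```

```bash
python3 -c "
from bench import bot
print(bot.close_job())"
```

```text
the job is handed in; nothing more can be done
None
```

The job is handed in: all three plates lie in their own shut cassettes, the three are stacked down on the foot and the bar is level over them by my measurements, but the hand-in returned no verdict.

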